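Draw out the gear tray with the pull hook

TASK

Swing the low gate right open, clear of the front of the parts shelf, then take the orange pull hook, put its tip down through the finger hole of the blue tray and draw the tray out until it comes up against its stop. Bed it there with a steady pull of about 12 N for a good half second - never load the tray with more than 20 N - then unhook without pushing the tray back, and lay the hook back on its rest as it was. Touch the tray with the hook only and its gears not at all, keep the gears in the tray, and leave the other things alone.

Things in the scene. Friction and masses are not known exactly. Their poses are not given: they have to be found in the camera images.
- shelf: Zinc-plated parts shelf, 240 mm deep (its x) by 210 wide (its y) by 118 high to the deck (the deck's side rims reach 130); fixed to the table, upright. Origin on the table under its centre. Its -x side is the open front, 120 mm from the origin; its +y side carries the gate hinge.
- gate (a joint): Angle of the low steel gate (two bars, 5 mm thick, 200 mm long, top edge 73 mm above the table) hinged on an upright post 205 mm in front of the shelf's centre at shelf y = +105 mm. 0 = closed, straight across the front (from the hinge towards the shelf's -y); it grows as the free end swings outwards, away from the shelf; at 1.57 it points straight out of the front; it stops at 1.9. Stays where left; turning it takes about 0.6 N at the pin.
- gate_pin (a point): Top centre of the red round pull pin standing upright on the gate's free end: 16 mm in diameter, top 128 mm above the table, free for its upper 55 mm; 196 mm from the hinge axis. It can turn between the fingers.
- gate_hinge (a point): Point on the gate's upright hinge axis, 75 mm above the table.
- tray: Blue open tray, 180 mm (x), 150 (y), 42 deep, sliding along the shelf's x. Origin: centre of its mouth, 70 mm above the table; axes as the shelf's. Starts at shelf x -25 to -65 mm. Its hidden hard stop is set differently each time, 70 to 90 mm farther out than the start (shelf x -115 to -135): only feel finds it. Sliding takes about 3 N (plus 12 N per m/s); it stays where left.
- finger_hole (a point): Centre of the finger hole at the top face of the tray's yellow front lip. The lip is a level plate 44 mm (x) by 50 mm (y), 4 mm thick, top face 70 mm above the table, sticking out of the front of the tray; the hole through it is 26 mm along the shelf's x and 20 mm along its y. Free space below the lip down to the table, with only the shelf's own 12 mm base at 120 mm from its centre and further in.
- hook: Pull hook, 180 g, with an orange box handle 80 mm long (x), 22 wide (y), 20 high (z); origin at the handle's centre. From its +x end runs a steel rod 8 mm thick, along x at handle mid height to x = 110 mm, then straight down to z = -35 mm, then a foot back towards -x whose centre line ends at x = 102 mm. So the tip, seen from above, reaches from x = 98 to 114 mm, and the foot's underside is at z = -39 mm, its top at -31 mm. At the start it lies level on its rest, tip down.
- hook_rest: Fixed rest for the hook. Two upright grey forks, 8 mm thick, at x = -31 and +31 mm along it; the handle lies across both between their 12 mm high cheeks (gap 30 mm, so 4 mm free on either side). Cheek tops 72 mm above the table. Between the forks is 54 mm of free length for the fingers, above a base 12 mm high, 110 by 60 mm. Origin on the table under its centre; x along the lying hook, towards its tip.
- rest_point (a point): Where the hook's origin belongs when it lies on its rest, 70 mm above the table over the rest's centre.
- gear_a: Green nylon spur gear, 64 mm in diameter, 20 high, lying in the tray (loose). Origin at the centre of its underside.
- gear_b: A second green nylon spur gear like gear_a, also in the tray.
- gearbox_cover: Black cast gearbox cover, 150 by 110 by 46 mm, lying loose on the shelf's deck. Origin under its centre. Leave it alone.
- thrust_bearing: Brass thrust bearing ring, 52 mm in diameter, 14 high, on the table. Leave it alone.
- feeler_gauge: Feeler gauge set in a red case, 100 by 26 by 16 mm, on the table. Leave it alone.
- screwdriver: Screwdriver lying on the table. Leave it alone.
- grease_jar: Jar, 60 mm in diameter, 80 high, on the table. Leave it alone.
- hook_tip (a point): Foot of the hook: the point at hook x = 106 mm, z = -35 mm, the middle of the tip seen from above. The held hook gives a little in the fingers: with the tray on its stop the pull grows by roughly 2 N per mm, more in a stiffer hand.

How it is judged:
By the outcome, as a careful person would: the job done as asked, in the order asked, and still so for the second after the job is handed in, with the robot touching nothing.
It also fails if it takes over 67 s, if anything falls off the work surface, if the arm or the gripper's body presses on something with over 40 N, if the wrist force passes 120 N, or if a joint passes its speed limit or range.

ROBOT

A 6-joint arm with a two-finger parallel gripper is mounted at the origin on the work surface. World frame = base frame: x ahead of the robot, y to its left, z up, the work surface at z = 0. Lengths are in m, angles in rad, forces in N, time in s.
With the tool pointing down it reaches from about 0.3 to 0.875 m from the base axis. Payload 6.4 kg.
Tool frame: the origin (TCP) lies midway between the tips of the shut fingers; the grasp point (between the pads) lies ctrl.grip_depth behind it (ctrl.grip_depth is the distance from the TCP to the grasp point, in m); x points along the fingers, y is the direction in which the jaws open and shut, and the axes are right-handed (so a half turn about x gives the same grasp; the last joint's range is limited). The gripper opens to 85 mm and grips with 20 to 120 N. Pads are 22 mm wide; open, the fingers measure 114 mm over their backs; the gripper's body (76 mm by 85 mm) begins 54 mm behind the grasp point. The pads swing forward as they close: fully open they stand 13 mm farther back than shut.
Start: joints at [1.032, 0.181, 1.607, -0, 1.354, -0.206], TCP at [0.188, 0.543, 0.231] pointing down, gripper open.
Joint ranges: [-2.99, 2.99], [-0.89, 2.07], [0.3, 2.58], [-1.14, 4.28], [0, 2.63], [-3.12, 3.12]. Speed limits (rad/s): [2.57, 2.57, 3.01, 3.14, 3.14, 3.14].

INTERFACE

Orientations are given as a unit quaternion [w, x, y, z].
In Python, from bench import ctrl gives the robot as it stands.
- The arm moves only by the shell command python3 -m creep 'ROWS'. ROWS is text: rows parted by semicolons, each of 7 numbers parted by spaces: the opening, from 0 (shut) to 1 (fully open), then the shift along the tool's x, y, z in cm, then the turn, a rotation vector about the tool's x, y, z in rad. In form: claw x y z ax ay az; .... A call has 1 to 10 rows; each row shifts and turns the pose as measured when the row begins, along the tool's axes as they then stand; what a row does not reach is not made up. A row lasts 1/8 s, in which the tool goes at most 62.5 mm and 10.7 degrees, less where a joint would pass 70% of its speed; a pose out of reach is approached as far as the arm can. A call with a gripper value outside its range is refused whole. The fingers move at their own pace and stop on an object; the grip force is fixed at half the most. Time passes only in rows, so rows that do not move let the fingers close. It gives the time, the measured TCP pose, the force and the opening at its end, in the units of the state.
- ctrl.get_obs(): the state, without advancing time (a new reading comes with each control period).
- ctrl.camera(name): name is "scene" or "top"; returns (picture, depth): 384x512x3 uint8, blue, green, red; 384x512 float32, m along the optical axis (not along the pixel's ray), 0 where there is no reading.
- ctrl.calibration(name): a dict with "mtx" (3x3 intrinsics, pixels), "R" (3x3) and "t" (3): a world point X has camera coordinates R X + t. Camera axes: x right, y down, z forward; pixel columns grow to the right and rows downward; lengths in m; the calibration is good to about 2 mm. A picture is of the moment at which its call begins. calibration takes no time and is no camera call.
- ctrl.hand_in(): hands the job in, once; it reports no verdict.
Trained networks look in the newest picture that a camera, given by its name, has taken for a name from the list of things; names that differ only in an ending like _2 or _b are one class to them, and where a whole thing is asked for, a point or a joint stands for the part that bears it (a point fixed in the world has none). Each returns a list of dicts, best first, with "confidence" (0 to 1); they miss things now and then, are a little off and sometimes report something else, mostly with a low value. They report only what shows in the picture. A call takes as long as a camera call.
- ctrl.find_in(query, camera): "rect" ([left, top, right, bottom] in pixels, round what is visible of it).
The state is a dict: "time_s": time; "q": joint angles; "dq": joint speeds; "joint_efforts": joint torques, N m; "eef_pos": TCP position; "eef_rot": TCP orientation; "wrist_force": force on the tool from outside, world axes, zero at the start; "torque": the same for the moment, N m; "opening": opening from 0.0 (shut) to 1.0 (fully open).
Only numpy, scipy, OpenCV 4.12 (cv2) and the standard library are available. Lean on these libraries where they do the work, as an engineer would, in place of code of your own. Each camera call takes 0.05 s, during which the arm holds its last target.

## Working session

There is one attempt and no reset: what is moved stays moved. The work goes in short steps, Python scripts to look and compute and a shell command to move; the robot and the scene stay as the last step left them, time stands still between calls to the robot, and variables do not carry over. Pictures are saved under pics/ and viewed, and the job is handed in when it is done.

```bash
ls; mkdir -p pics; python3 - <<'E'
from bench import ctrl
import cv2,numpy as np
print(ctrl.get_obs()); print(ctrl.grip_depth)
for n in ("scene","top"):
    p,d=ctrl.camera(n); cv2.imwrite(f"pics/{n}0.png",p); np.savez(f"pics/{n}0.npz",p=p,d=d)
    c=ctrl.calibration(n); print(n,c)
E
```

```text
pics
{'time_s': 0.0, 'q': array([ 1.03172617e+00,  1.81522431e-01,  1.60802505e+00, -1.10707031e-05,
        1.35381052e+00, -2.06335401e-01]), 'dq': array([ 0.00170431,  0.00178038, -0.00182531,  0.00334983, -0.00098413,
        0.00090033]), 'joint_efforts': array([-1.74144723e-03, -4.44869685e+01, -3.51342487e+01, -3.81688733e-04,
        8.96624668e-03,  1.02081671e-05]), 'eef_pos': array([0.18752209, 0.54296649, 0.23038639]), 'eef_rot': array([ 0.6971198 ,  0.11651401,  0.69756723, -0.11767938]), 'wrist_force': array([-0.37967317,  0.55148397,  0.42842086]), 'torque': array([-0.02913697, -0.01919467, -0.00932919]), 'opening': 1.0057088179280294}
0.0187
scene {'mtx': array([[438.73088481,   0.        , 250.94784343],
       [  0.        , 438.73088481, 193.82943209],
       [  0.        ,   0.        ,   1.        ]]), 'R': array([[-0.60138869,  0.79891587, -0.00806672],
       [ 0.55648303,  0.41160848, -0.72173756],
       [-0.57328726, -0.43853379, -0.69211981]]), 't': array([ 0.28122961, -0.20469632,  1.86691842])}
top {'mtx': array([[470.81635911,   0.        , 255.31065702],
       [  0.        , 470.81635911, 197.01070543],
       [  0.        ,   0.        ,   1.        ]]), 'R': array([[-0.05640994, -0.99838389,  0.00689461],
       [-0.97460066,  0.05356451, -0.21744975],
       [ 0.21672902, -0.01898582, -0.97604717]]), 't': array([0.03611579, 0.48444666, 1.42456654])}
```

View pics/scene0.png

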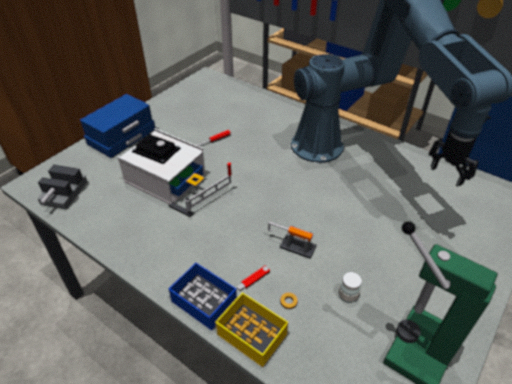

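View pics/top0.png

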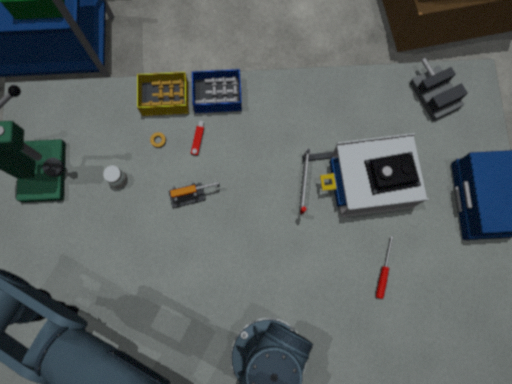

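```bash
python3 - <<'E'
from bench import ctrl
for n in ("top","scene"):
  for q in ("shelf","gate","gate_pin","tray","finger_hole","hook","hook_rest","hook_tip"):
    r=ctrl.find_in(q,n); print(n,q,[( [round(float(v)) for v in x["rect"]],round(x["confidence"],2)) for x in r[:2]])
E
```

```text
top shelf [([303, 154, 308, 215], 0.36), ([176, 182, 220, 196], 0.24)]
top gate [([299, 150, 312, 214], 0.61)]
top gate_pin [([300, 156, 310, 217], 0.6)]
top tray [([318, 159, 348, 209], 0.83)]
top finger_hole [([319, 159, 344, 205], 0.76), ([174, 181, 222, 194], 0.48)]
top hook [([176, 181, 220, 196], 0.54)]
top hook_rest [([167, 182, 207, 211], 0.66)]
top hook_tip [([173, 184, 218, 199], 0.63)]
scene shelf [([120, 129, 229, 217], 0.72)]
scene gate [([183, 160, 229, 212], 0.85)]
scene gate_pin [([185, 164, 231, 210], 0.59)]
scene tray [([167, 162, 201, 195], 0.81), ([340, 272, 363, 300], 0.39)]
scene finger_hole [([170, 164, 204, 196], 0.72), ([279, 290, 295, 311], 0.18)]
scene hook [([287, 231, 314, 240], 0.67), ([183, 162, 236, 210], 0.57)]
scene hook_rest [([276, 234, 318, 258], 0.76)]
scene hook_tip [([268, 219, 313, 240], 0.7)]
```

The top view shows the shelf at right (335-425, 135-210), open to the left, its gate (303-308, 154-213) with the red pin at the bottom end and the hinge at the top. The hook lies on its rest near (190, 190), tip to the right. Next I'll measure from depth.

```bash
cat > h.py <<'E'
import numpy as np,cv2
from bench import ctrl
def cloud(n,d):
    c=ctrl.calibration(n);K=c["mtx"]
    v,u=np.mgrid[0:384,0:512]
    X=np.stack([(u-K[0,2])/K[0,0]*d,(v-K[1,2])/K[1,1]*d,d],-1)
    return (X-c["t"])@c["R"]
def proj(n,X):
    c=ctrl.calibration(n);x=c["mtx"]@(c["R"]@np.asarray(X)+c["t"]);return x[:2]/x[2]
def ray(n,u,v,z):
    c=ctrl.calibration(n);r=c["R"].T@np.linalg.inv(c["mtx"])@np.array([u,v,1.]);o=-c["R"].T@c["t"]
    return o+r*(z-o[2])/r[2]
def load(n,i):
    f=np.load(f"pics/{n}{i}.npz");return f["p"],f["d"]
E
python3 - <<'E'
from h import *
p,d=load("top",0);P=cloud("top",d)
s=p[120:230,280:440];a=cv2.resize(s,None,fx=5,fy=5,interpolation=cv2.INTER_CUBIC);cv2.imwrite("pics/c1.png",a)
s=p[165:220,150:240];a=cv2.resize(s,None,fx=8,fy=8,interpolation=cv2.INTER_CUBIC);cv2.imwrite("pics/c2.png",a)
p,d=load("scene",0)
s=p[120:220,110:240];cv2.imwrite("pics/c3.png",cv2.resize(s,None,fx=6,fy=6,interpolation=cv2.INTER_CUBIC))
s=p[210:265,255:330];cv2.imwrite("pics/c4.png",cv2.resize(s,None,fx=8,fy=8,interpolation=cv2.INTER_CUBIC))
E
```

```text
(no output)
```

View pics/c1.png

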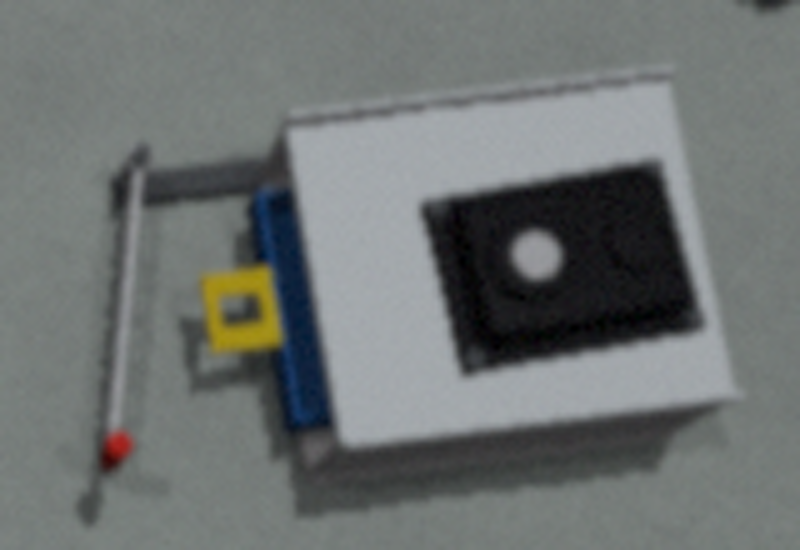

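View pics/c2.png

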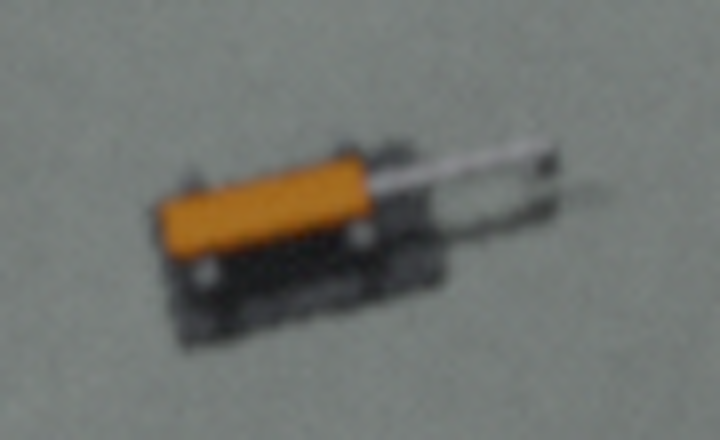

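View pics/c3.png

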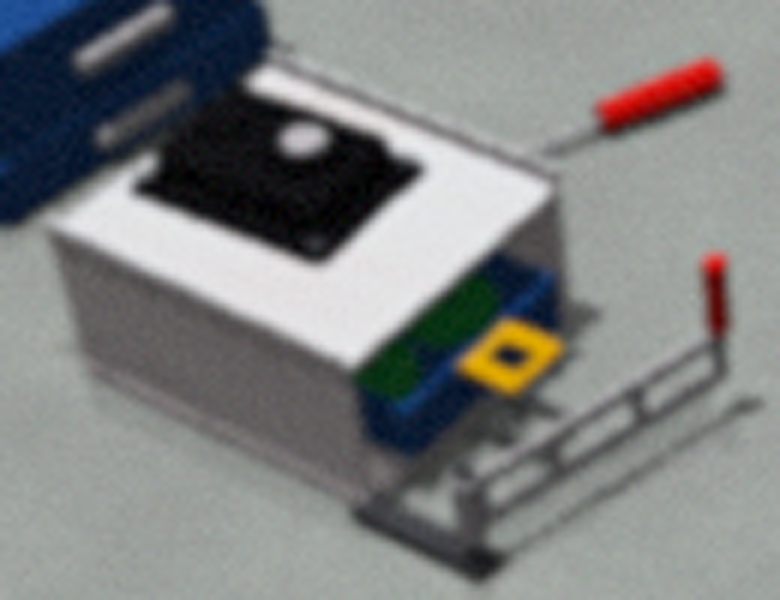

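View pics/c4.png

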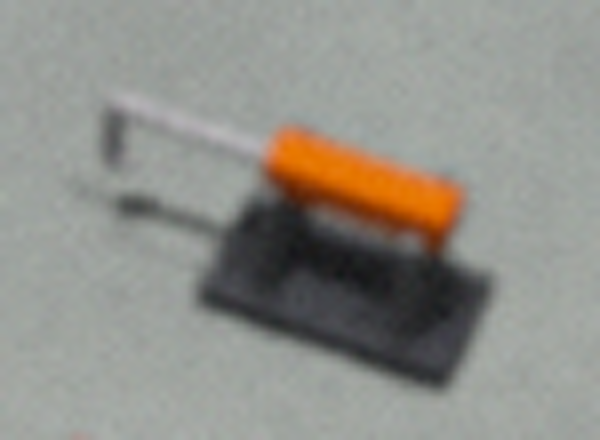

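```bash
python3 - <<'E'
from h import *
np.set_printoptions(precision=4,suppress=True)
def rayM(n,uv,z): return np.array([ray(n,a,b,z) for a,b in uv])
for n in ("top","scene"):
    p,d=load(n,0);P=cloud(n,d);hsv=cv2.cvtColor(p,cv2.COLOR_BGR2HSV)
    def seg(lo,hi,box,z,zr=None):
        m=cv2.inRange(hsv,lo,hi);b=np.zeros_like(m);b[box[1]:box[3],box[0]:box[2]]=255;m&=b
        v,u=np.nonzero(m)
        if zr is not None:
            zz=P[v,u,2];k=(zz>zr[0])&(zz<zr[1]);v,u=v[k],u[k]
        W=rayM(n,np.stack([u,v],1).astype(float),z)
        r=cv2.minAreaRect((W[:,:2]*1000).astype(np.float32))
        return len(u),W.mean(0),np.median(P[v,u],0),r
    bh=(160,170,230,215) if n=="top" else (260,215,325,250)
    print(n,"orange",seg((5,150,120),(18,255,255),bh,.08,(.073,.09)))
    bl=(310,160,350,210) if n=="top" else (180,165,210,190)
    print(n,"yellow",seg((20,150,90),(35,255,255),bl,.07))
    bp=(295,195,315,220) if n=="top" else (222,158,240,178)
    print(n,"pin",seg((0,120,60),(10,255,255),bp,.128,None))
    bd=(325,120,440,220) if n=="top" else (115,125,210,190)
    m=(P[...,2]>.112)&(P[...,2]<.124)&(hsv[...,1]<60);b=np.zeros(m.shape,bool);b[bd[1]:bd[3],bd[0]:bd[2]]=1;m&=b
    q=P[m][:,:2]
    mm=cv2.morphologyEx(m.astype(np.uint8),cv2.MORPH_OPEN,np.ones((3,3)))
    v,u=np.nonzero(mm);W=rayM(n,np.stack([u,v],1).astype(float),.118)
    print(n,"deck",cv2.minAreaRect((W[:,:2]*1000).astype(np.float32)))
E
```

```text
top orange (145, array([0.512 , 0.2324, 0.08  ]), array([0.5126, 0.2339, 0.0784]), ((512.1319580078125, 232.17337036132812), (19.722902297973633, 75.75668334960938), 10.590907096862793))
top yellow (162, array([ 0.5182, -0.2202,  0.07  ]), array([ 0.5214, -0.2222,  0.0688]), ((519.1649780273438, -218.65626525878906), (51.83299255371094, 42.430641174316406), 3.9027087688446045))
top pin (23, array([ 0.4249, -0.1287,  0.128 ]), array([ 0.4257, -0.129 ,  0.1263]), ((423.59893798828125, -128.2979278564453), (11.861745834350586, 15.213973999023438), 85.55642700195312))Traceback (most recent call last):
  File "<stdin>", line 24, in <module>
  File "<stdin>", line 3, in rayM
  File "h.py", line 11, in ray
    c=ctrl.calibration(n);r=c["R"].T@np.linalg.inv(c["mtx"])@np.array([u,v,1.]);o=-c["R"].T@c["t"]
ValueError: time passes only in moves, steps and waits
```

```bash
python3 - <<'E'
from bench import ctrl
import pickle
pickle.dump({n:ctrl.calibration(n) for n in("top","scene")},open("cal.pkl","wb"))
E
cat > h.py <<'E'
import numpy as np,cv2,pickle
C=pickle.load(open("cal.pkl","rb"))
np.set_printoptions(precision=4,suppress=True)
def cloud(n,d):
    c=C[n];K=c["mtx"]
    v,u=np.mgrid[0:384,0:512]
    X=np.stack([(u-K[0,2])/K[0,0]*d,(v-K[1,2])/K[1,1]*d,d],-1)
    return (X-c["t"])@c["R"]
def proj(n,X):
    c=C[n];x=np.atleast_2d(X)@c["R"].T+c["t"];x=x@c["mtx"].T;return x[:,:2]/x[:,2:]
def rayM(n,uv,z):
    c=C[n];uv=np.atleast_2d(uv);r=np.c_[uv,np.ones(len(uv))]@np.linalg.inv(c["mtx"]).T@c["R"];o=-c["R"].T@c["t"]
    return o+r*((z-o[2])/r[:,2])[:,None]
def load(n,i):
    f=np.load(f"pics/{n}{i}.npz");return f["p"],f["d"]
E
cat > m.py <<'E'
from h import *
import sys
i=sys.argv[1] if len(sys.argv)>1 else 0
for n in ("top","scene"):
    p,d=load(n,i);P=cloud(n,d);hsv=cv2.cvtColor(p,cv2.COLOR_BGR2HSV)
    def seg(lo,hi,box,z,zr=None):
        m=cv2.inRange(hsv,lo,hi);b=np.zeros_like(m);b[box[1]:box[3],box[0]:box[2]]=255;m&=b
        v,u=np.nonzero(m)
        if zr is not None:
            zz=P[v,u,2];k=(zz>zr[0])&(zz<zr[1]);v,u=v[k],u[k]
        if len(u)==0: return None
        W=rayM(n,np.stack([u,v],1).astype(float),z)
        r=cv2.minAreaRect((W[:,:2]*1000).astype(np.float32))
        return len(u),W.mean(0),np.median(P[v,u],0),np.round(r[0],1),np.round(r[1],1),round(r[2],1)
    bh=(160,170,230,215) if n=="top" else (260,215,325,250)
    print(n,"orange",seg((5,150,120),(18,255,255),bh,.08,(.073,.09)))
    bl=(280,160,350,210) if n=="top" else (180,165,230,200)
    print(n,"yellow",seg((20,150,90),(35,255,255),bl,.07))
    bp=(220,105,330,220) if n=="top" else (200,158,290,260)
    print(n,"pin",seg((0,120,60),(10,255,255),bp,.128,(.115,.14)))
    bd=(325,120,440,220) if n=="top" else (115,125,210,190)
    m=(P[...,2]>.110)&(P[...,2]<.126)&(hsv[...,1]<60);b=np.zeros(m.shape,bool);b[bd[1]:bd[3],bd[0]:bd[2]]=1;m&=b
    mm=cv2.morphologyEx(m.astype(np.uint8),cv2.MORPH_OPEN,np.ones((3,3)))
    v,u=np.nonzero(mm);W=rayM(n,np.stack([u,v],1).astype(float),.118)
    print(n,"deck",len(v),cv2.minAreaRect((W[:,:2]*1000).astype(np.float32)))
E
python3 m.py
```

```text
top orange (145, array([0.512 , 0.2324, 0.08  ]), array([0.5126, 0.2339, 0.0784]), array([512.1, 232.2]), array([19.7, 75.8]), 10.6)
top yellow (162, array([ 0.5182, -0.2202,  0.07  ]), array([ 0.5214, -0.2222,  0.0688]), array([ 519.2, -218.7]), array([51.8, 42.4]), 3.9)
top pin (22, array([ 0.4247, -0.1289,  0.128 ]), array([ 0.4257, -0.1289,  0.1265]), array([ 423.6, -128.3]), array([11.9, 15.2]), 85.5)
top deck 3353 ((531.4337768554688, -375.37042236328125), (203.5373992919922, 241.30921936035156), 4.12062406539917)
scene orange (131, array([0.5188, 0.2354, 0.08  ]), array([0.5193, 0.2344, 0.0804]), array([518.3, 235.8]), array([25.5, 76.2]), 12.2)
scene yellow (111, array([ 0.5206, -0.2166,  0.07  ]), array([ 0.515 , -0.2227,  0.0706]), array([ 521. , -217.2]), array([56.7, 45.2]), 6.4)
scene pin (13, array([ 0.435 , -0.1231,  0.128 ]), array([ 0.4329, -0.1275,  0.1249]), array([ 437.7, -122.5]), array([22.5, 10.8]), 38.9)
scene deck 1339 ((532.6299438476562, -374.5567626953125), (221.2993621826172, 246.73760986328125), 4.317425727844238)
```

```bash
cat > fit.py <<'E'
from h import *
from scipy.optimize import minimize
def fitbox(i,size,zc,lo,hi,boxes,x0,cams=("top","scene"),up=4):
    masks={}
    for n in cams:
        p,d=load(n,i);b=boxes[n];c=cv2.resize(p[b[1]:b[3],b[0]:b[2]],None,fx=up,fy=up,interpolation=cv2.INTER_CUBIC)
        masks[n]=(cv2.inRange(cv2.cvtColor(c,cv2.COLOR_BGR2HSV),lo,hi)>0)
    s=np.array(size)/2;cs=np.array([[a,b,c] for a in(-1,1) for b in(-1,1) for c in(-1,1)])*s
    def cost(x,full=False):
        ca,sa=np.cos(x[2]),np.sin(x[2]);R=np.array([[ca,-sa,0],[sa,ca,0],[0,0,1]])
        W=cs@R.T+[x[0],x[1],zc];t=0;o=[]
        for n in cams:
            b=boxes[n];uv=(proj(n,W)+.5-[b[0],b[1]])*up
            h=cv2.convexHull((uv*16).astype(np.int32));im=np.zeros(masks[n].shape,np.uint8);cv2.fillConvexPoly(im,h,1,shift=4)
            f=(im>0);iou=(f&masks[n]).sum()/max(1,(f|masks[n]).sum());t+=1-iou;o.append(iou)
        return o if full else t
    best=None
    for k in range(4):
        r=minimize(cost,best.x if best else x0,method="Nelder-Mead",options=dict(initial_simplex=np.array(best.x if best else x0)+np.array([[0,0,0],[.006,0,0],[0,.006,0],[0,0,.1]])*(1 if k%2==0 else -.6),maxiter=200))
        if best is None or r.fun<best.fun: best=r
    return best.x,cost(best.x,True)
if __name__=="__main__":
    for cams in (("top","scene"),("top",),("scene",)):
        print(cams)
        print("hook",fitbox(0,(.08,.022,.02),.07,(5,120,70),(18,255,255),{"top":(160,170,230,215),"scene":(260,215,325,250)},[.515,.234,-1.37],cams))
        print("lip",fitbox(0,(.044,.050,.004),.068,(20,120,70),(35,255,255),{"top":(310,160,350,210),"scene":(180,165,230,200)},[.519,-.219,-1.5],cams))
        print("pin",fitbox(0,(.014,.014,.055),.1005,(0,120,60),(10,255,255),{"top":(295,195,315,220),"scene":(222,155,240,180)},[.426,-.129,0.3],cams))
E
python3 fit.py
python3 - <<'E'
from scipy.spatial.transform import Rotation as R
import numpy as np
q=[0.6971198 ,  0.11651401,  0.69756723, -0.11767938]
print(R.from_quat(q[1:]+q[:1]).as_matrix().round(4))
E
```

```text
('top', 'scene')
hook (array([ 0.5141,  0.2326, -1.3911]), [np.float64(0.8589951377633711), np.float64(0.7961750065496463)])
lip (array([ 0.5197, -0.2192, -1.4613]), [np.float64(0.7639327024185069), np.float64(0.8183984747378455)])
pin (array([ 0.4282, -0.129 ,  0.7206]), [np.float64(0.5258152173913043), np.float64(0.5442764578833693)])
('top',)
hook (array([ 0.5147,  0.2339, -1.3716]), [np.float64(0.8623306233062331)])
lip (array([ 0.5189, -0.219 , -1.5041]), [np.float64(0.7698601214040643)])
pin (array([ 0.4277, -0.1316,  0.4025]), [np.float64(0.489873417721519)])
('scene',)
hook (array([ 0.5147,  0.2339, -1.3964]), [np.float64(0.7970102281667978)])
lip (array([ 0.5199, -0.2201, -1.4543]), [np.float64(0.821258341277407)])
pin (array([ 0.4258, -0.1337,  0.7179]), [np.float64(0.5455531453362256)])
[[-9.000e-04  3.266e-01  9.452e-01]
 [-1.500e-03  9.452e-01 -3.266e-01]
 [-1.000e+00 -1.700e-03 -4.000e-04]]
```

```bash
cat > plan.py <<'E'
import numpy as np,sys
# usage: x y z tool_y_angle_deg nrows [claw]  -> rows from the current pose, tool pointing down
from bench import ctrl
from scipy.spatial.transform import Rotation as R
o=ctrl.get_obs();p=np.array(o["eef_pos"]);q=o["eef_rot"];M=R.from_quat([q[1],q[2],q[3],q[0]])
a=list(map(float,sys.argv[1:]));t=np.array(a[:3]);th=np.radians(a[3]);n=int(a[4])
ty=np.array([np.cos(th),np.sin(th),0]);tx=np.array([0,0,-1.]);T=R.from_matrix(np.c_[tx,ty,np.cross(tx,ty)])
rv=(M.inv()*T).as_rotvec()
print("t",round(o["time_s"],2),"pos",p.round(4),"force",np.round(o["wrist_force"],2),"op",round(o["opening"],3),"rotvec",rv.round(3))
for k in range(n):
    Mk=M*R.from_rotvec(rv*k/n);d=Mk.inv().apply((t-p)/n)*100
    print(" ".join(f"{v:.2f}" for v in d)," ".join(f"{v:.3f}" for v in rv/n))
E
python3 plan.py 0.426 -0.130 0.20 0 12
```

```text
t 0.9 pos [0.1878 0.5435 0.2313] force [ 0.17 -0.48 -0.56] op 1.0 rotvec [ 1.238 -0.    -0.   ]
0.26 -4.66 3.71 0.103 -0.000 -0.000
0.26 -4.25 4.17 0.103 -0.000 -0.000
0.26 -3.80 4.58 0.103 -0.000 -0.000
0.26 -3.31 4.95 0.103 -0.000 -0.000
0.26 -2.78 5.27 0.103 -0.000 -0.000
0.26 -2.22 5.52 0.103 -0.000 -0.000
0.26 -1.64 5.72 0.103 -0.000 -0.000
0.26 -1.04 5.86 0.103 -0.000 -0.000
0.26 -0.43 5.94 0.103 -0.000 -0.000
0.26 0.18 5.95 0.103 -0.000 -0.000
0.26 0.79 5.90 0.103 -0.000 -0.000
0.26 1.40 5.79 0.103 -0.000 -0.000
```

```bash
python3 -m creep '1 0.2 -4.7 3.7 0.103 0 0; 1 0.2 -4.3 4.2 0.103 0 0; 1 0.2 -3.8 4.6 0.103 0 0; 1 0.2 -3.3 5.0 0.103 0 0; 1 0.2 -2.8 5.3 0.103 0 0; 1 0.2 -2.2 5.5 0.103 0 0; 1 0.2 -1.6 5.7 0.103 0 0; 1 0.2 -1.0 5.9 0.103 0 0; 1 0.2 -0.4 5.9 0.103 0 0; 1 0.2 0.2 6.0 0.103 0 0'; python3 plan.py 0.426 -0.130 0.14 0 6
```

```text
time_s: 2.15
eef_pos: [0.3874, -0.0341, 0.2134]
eef_rot: [0.547, 0.455, 0.54, -0.449]
wrist_force: [0.6, -0.9, 1.1]
opening: 0.998
t 2.15 pos [ 0.3874 -0.0341  0.2134] force [ 0.62 -0.88  1.07] op 0.998 rotvec [ 0.183  0.    -0.013]
1.23 0.32 1.69 0.031 0.000 -0.002
1.23 0.38 1.68 0.031 0.000 -0.002
1.23 0.43 1.66 0.031 0.000 -0.002
1.23 0.49 1.65 0.031 0.000 -0.002
1.23 0.54 1.64 0.031 0.000 -0.002
1.22 0.59 1.62 0.031 0.000 -0.002
```

```bash
python3 -m creep '1 2.0 0.8 3.0 0.06 0 0; 1 2.0 1.0 3.0 0.06 0 0; 1 2.0 1.1 3.0 0.06 0 0; 1 0 0 0 0 0 0'; python3 plan.py 0.426 -0.130 0.09 0 3
```

```text
time_s: 2.65
eef_pos: [0.4302, -0.1283, 0.1537]
eef_rot: [0.502, 0.507, 0.492, -0.499]
wrist_force: [-0.3, 0.6, 0.1]
opening: 1.001
t 2.65 pos [ 0.4302 -0.1283  0.1537] force [-0.32  0.61  0.05] op 1.001 rotvec [-0.012  0.001 -0.017]
2.12 -0.18 0.05 -0.004 0.000 -0.006
2.12 -0.16 0.05 -0.004 0.000 -0.006
2.12 -0.15 0.06 -0.004 0.000 -0.006
```

```bash
python3 -m creep '1 2.1 -0.2 0.05 0 0 -0.006; 1 2.1 -0.1 0.05 0 0 -0.006; 1 2.1 -0.1 0.05 0 0 -0.006; 0.6 0 0 0 0 0 0'; python3 - <<'E'
from bench import ctrl
import cv2,numpy as np
o=ctrl.get_obs();print(o["eef_pos"],o["opening"])
for n in ("scene","top"):
    p,d=ctrl.camera(n); np.savez(f"pics/{n}1.npz",p=p,d=d)
    s=p[120:230,170:300] if n=="scene" else p[120:230,260:390]
    cv2.imwrite(f"pics/{n}1c.png",cv2.resize(s,None,fx=5,fy=5,interpolation=cv2.INTER_CUBIC))
E
```

```text
time_s: 3.15
eef_pos: [0.4273, -0.1285, 0.0915]
eef_rot: [-0.498, -0.502, -0.497, 0.502]
wrist_force: [-0.0, -0.1, 0.7]
opening: 0.82
[ 0.42734452 -0.12849819  0.09153099] 0.8203934527984255
```

View pics/scene1c.png

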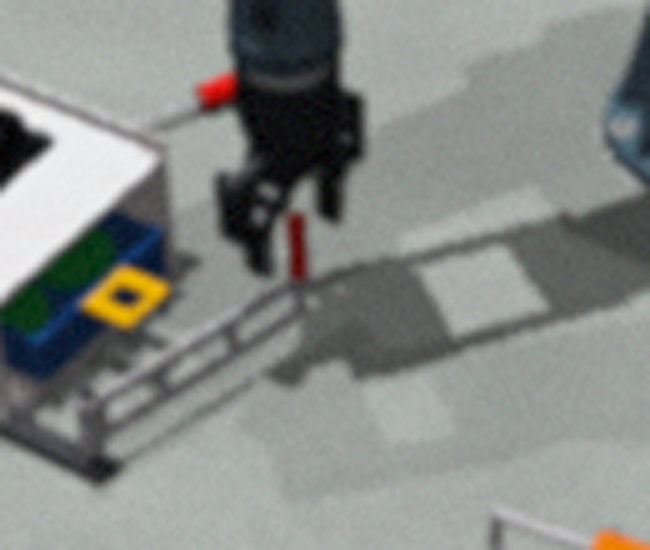

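The scene crop shows the pin (297, 215-280) midway between the fingertips at (258, 270) and (330, 218), in line with the pads, so I'll close.

```bash
python3 -m creep '0.4 0 0 0 0 0 0; 0.2 0 0 0 0 0 0; 0 0 0 0 0 0 0; 0 0 0 0 0 0 0; 0 0 0 0 0 0 0; 0 0 0 0 0 0 0'; python3 - <<'E'
import numpy as np
c=np.array([.622,-.163])
from bench import ctrl
o=ctrl.get_obs();p=o["eef_pos"][:2];v=p-c;print(np.hypot(*v),np.degrees(np.arctan2(v[1],v[0])),o["wrist_force"])
a0=np.arctan2(v[1],v[0]);r=np.hypot(*v)
# swing to world angle 84 deg, in 26 rows
A=np.linspace(a0,np.radians(82),21);P=c+r*np.c_[np.cos(A),np.sin(A)];D=np.diff(P,axis=0)*100
for d in D: print(f"{d[0]:.2f} {-d[1]:.2f}")
E
```

```text
time_s: 4.0
eef_pos: [0.4275, -0.129, 0.0952]
eef_rot: [-0.5, -0.501, -0.497, 0.502]
wrist_force: [-0.1, -0.0, -2.6]
opening: 0.168
0.19744681185084528 170.09889844073382 [-0.13489288 -0.02341365 -2.61123922]
0.32 -1.48
0.43 -1.46
0.54 -1.42
0.65 -1.37
0.75 -1.32
0.85 -1.26
0.95 -1.19
1.03 -1.11
1.12 -1.03
1.19 -0.94
1.26 -0.85
1.32 -0.75
1.38 -0.64
1.42 -0.53
1.46 -0.42
1.49 -0.31
1.50 -0.20
1.52 -0.08
1.52 0.04
1.51 0.15
```

```bash
python3 -m creep '0 0 0.3 -1.5 0 0 0; 0 0 0.4 -1.5 0 0 0; 0 0 0.5 -1.4 0 0 0'; cat > sw.py <<'E'
import numpy as np
from bench import ctrl
c=np.array([.622,-.163])
o=ctrl.get_obs();p=o["eef_pos"][:2];v=p-c;a0=np.arctan2(v[1],v[0]);r=np.hypot(*v)
print("r",r.round(4),"ang",np.degrees(a0).round(1),"F",np.round(o["wrist_force"],1),o["opening"].__round__(3))
A=np.arange(a0,np.radians(81),-.0763);P=c+.197*np.c_[np.cos(A),np.sin(A)];P[0]=p;D=np.diff(P,axis=0)*100
for d in D[:11]: print(f"{d[0]:.2f} {-d[1]:.2f}")
E
python3 sw.py
```

```text
time_s: 4.38
eef_pos: [0.4406, -0.0838, 0.0953]
eef_rot: [-0.499, -0.502, -0.496, 0.503]
wrist_force: [3.0, -1.7, -4.3]
opening: 0.169
r 0.198 ang 156.4 F [ 3.  -1.7 -4.3] 0.169
0.74 -1.31
0.75 -1.30
0.85 -1.24
0.94 -1.17
1.03 -1.09
1.11 -1.01
1.18 -0.93
1.25 -0.83
1.31 -0.73
1.36 -0.63
1.41 -0.53
```

```bash
python3 -m creep '0 0 0.75 -1.3 0 0 0; 0 0 0.8 -1.3 0 0 0; 0 0 0.9 -1.2 0 0 0; 0 0 0.95 -1.15 0 0 0; 0 0 1.05 -1.1 0 0 0; 0 0 1.1 -1.0 0 0 0'; python3 sw.py
```

```text
time_s: 5.12
eef_pos: [0.4981, -0.0046, 0.0952]
eef_rot: [-0.498, -0.501, -0.499, 0.503]
wrist_force: [-2.4, -2.5, 1.1]
opening: 0.163
r 0.2011 ang 128.0 F [-2.4 -2.5  1.1] 0.163
1.47 -0.56
1.28 -0.78
1.34 -0.69
1.39 -0.58
1.43 -0.47
1.46 -0.36
1.48 -0.25
1.50 -0.14
1.50 -0.02
1.50 0.09
```

```bash
python3 -m creep '0 0 1.25 -0.85 0 0 0; 0 0 1.3 -0.75 0 0 0; 0 0 1.35 -0.65 0 0 0; 0 0 1.4 -0.55 0 0 0; 0 0 1.45 -0.45 0 0 0'; python3 sw.py
```

```text
time_s: 5.75
eef_pos: [0.5694, 0.035, 0.0952]
eef_rot: [0.496, 0.502, 0.501, -0.501]
wrist_force: [-1.6, -1.9, 0.4]
opening: 0.168
r 0.2049 ang 104.9 F [-1.6 -1.9  0.4] 0.168
1.67 0.43
1.49 -0.22
1.50 -0.10
1.50 0.01
1.50 0.13
```

```bash
python3 - <<'E'
import numpy as np
from scipy.optimize import least_squares
P=np.array([(0.4275,-.129),(0.4406,-.0838),(.4981,-.0046),(.5694,.035)])
r=least_squares(lambda c:np.hypot(*(P-c).T)-.196,[.622,-.16]);print(r.x,r.fun)
c=r.x
v=P[-1]-c;a=np.arctan2(v[1],v[0]);print(np.degrees(a))
A=a-np.arange(0,9)*.0763;Q=c+.196*np.c_[np.cos(A),np.sin(A)]
for d,t in zip(np.diff(Q,axis=0)*100,A[1:]):print(f"{d[0]:.2f} {-d[1]:.2f}  gate {np.radians(184.1)-t:.3f}")
E
```

```text
[ 0.62278374 -0.15451862] [ 0.000944   -0.00057217 -0.00100865  0.0008937 ]
105.73150500592062
1.45 -0.35  gate 1.444
1.48 -0.24  gate 1.520
1.49 -0.13  gate 1.597
1.50 -0.01  gate 1.673
1.49 0.10  gate 1.749
1.48 0.22  gate 1.826
1.46 0.33  gate 1.902
1.43 0.44  gate 1.978
```

```bash
python3 -m creep '0 0 1.45 -0.3 0 0 0; 0 0 1.5 -0.2 0 0 0; 0 0 1.5 -0.1 0 0 0; 0 0 1.5 0 0 0 0; 0 0 1.5 0.15 0 0 0; 0 0 0 0 0 0 0'; python3 - <<'E'
from bench import ctrl
import cv2,numpy as np
o=ctrl.get_obs();print(o["eef_pos"],o["opening"],o["wrist_force"])
for n in ("scene","top"):
    p,d=ctrl.camera(n); np.savez(f"pics/{n}2.npz",p=p,d=d)
    s=p[110:250,150:310] if n=="scene" else p[100:230,240:400]
    cv2.imwrite(f"pics/{n}2c.png",cv2.resize(s,None,fx=4,fy=4,interpolation=cv2.INTER_CUBIC))
E
```

```text
time_s: 6.5
eef_pos: [0.6525, 0.0427, 0.0952]
eef_rot: [0.497, 0.504, 0.499, -0.5]
wrist_force: [0.8, -2.8, 1.3]
opening: 0.163
[0.65246954 0.04274784 0.09524113] 0.16295560084795194 [ 0.80031914 -2.79995247  1.28487385]
```

View pics/scene2c.png

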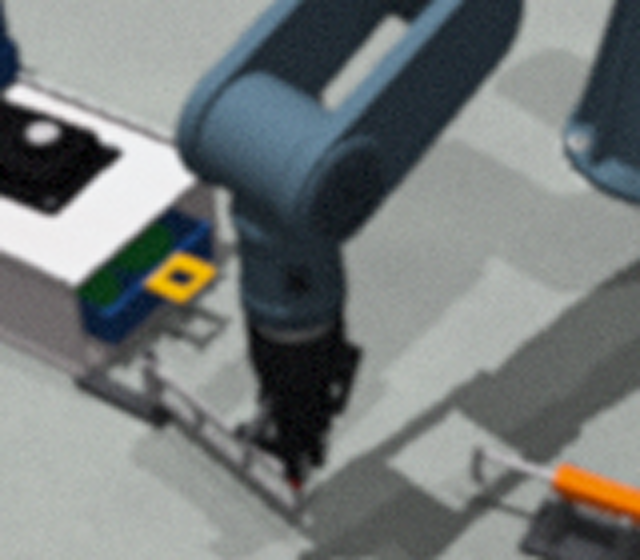

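View pics/top2c.png

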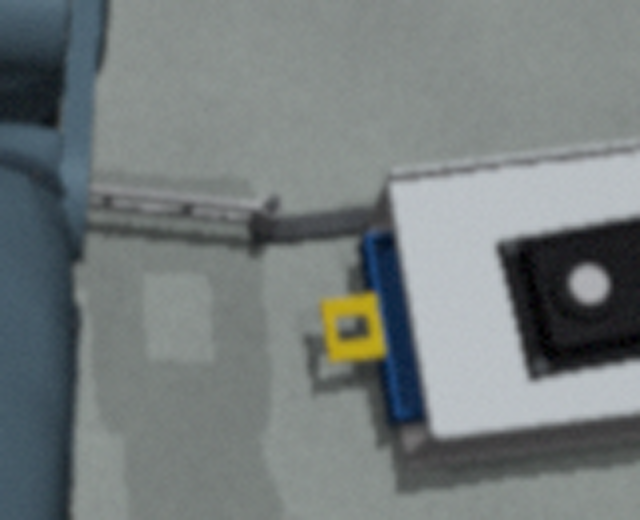

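The gate now stands past straight out, at about 1.77 rad: bar (90-265, 190-205) against the shelf edge in the top crop. I'll release the pin and lift.

```bash
python3 -m creep '0.5 0 0 0 0 0 0; 0.8 0 0 0 0 0 0; 1 0 0 0 0 0 0; 1 -2.5 0 0 0 0 0; 1 -4 0 0 0 0 0; 1 -3 0 0 0 0 0'; python3 plan.py 0.5143 0.233 0.15 10.9 5
```

```text
time_s: 7.35
eef_pos: [0.6476, 0.0431, 0.1888]
eef_rot: [0.495, 0.502, 0.502, -0.502]
wrist_force: [-0.0, 1.1, 0.1]
opening: 1.001
t 7.35 pos [0.6476 0.0431 0.1888] force [-0.05  1.08  0.08] op 1.001 rotvec [-0.197 -0.008  0.007]
0.82 -2.68 -3.78 -0.039 -0.002 0.001
0.81 -2.53 -3.88 -0.039 -0.002 0.001
0.80 -2.38 -3.98 -0.039 -0.002 0.001
0.79 -2.22 -4.07 -0.039 -0.002 0.001
0.79 -2.06 -4.16 -0.039 -0.002 0.001
```

```bash
python3 -m creep '1 0.8 -2.7 -3.8 -0.039 -0.002 0.001; 1 0.8 -2.5 -3.9 -0.039 -0.002 0.001; 1 0.8 -2.4 -4.0 -0.039 -0.002 0.001; 1 0.8 -2.2 -4.1 -0.039 -0.002 0.001; 1 0.8 -2.1 -4.2 -0.039 -0.002 0.001; 1 0 0 0 0 0 0'; python3 plan.py 0.5143 0.233 0.0525 10.9 4
python3 - <<'E'
from bench import ctrl
import cv2,numpy as np
for n in ("scene","top"):
    p,d=ctrl.camera(n); np.savez(f"pics/{n}3.npz",p=p,d=d)
    cv2.imwrite(f"pics/{n}3.png",p)
    s=p[170:280,230:360]
    if n=="scene":cv2.imwrite(f"pics/{n}3c.png",cv2.resize(s,None,fx=5,fy=5,interpolation=cv2.INTER_CUBIC))
E
```

```text
time_s: 8.1
eef_pos: [0.5126, 0.2384, 0.1534]
eef_rot: [0.549, 0.451, 0.543, -0.448]
wrist_force: [0.0, 0.1, 0.4]
opening: 0.998
t 8.1 pos [0.5126 0.2384 0.1534] force [0.05 0.07 0.36] op 0.998 rotvec [ 0.002  0.004 -0.009]
2.52 -0.01 0.13 0.001 0.001 -0.002
2.52 -0.00 0.13 0.001 0.001 -0.002
2.52 0.00 0.14 0.001 0.001 -0.002
2.52 0.01 0.14 0.001 0.001 -0.002
```

View pics/scene3c.png

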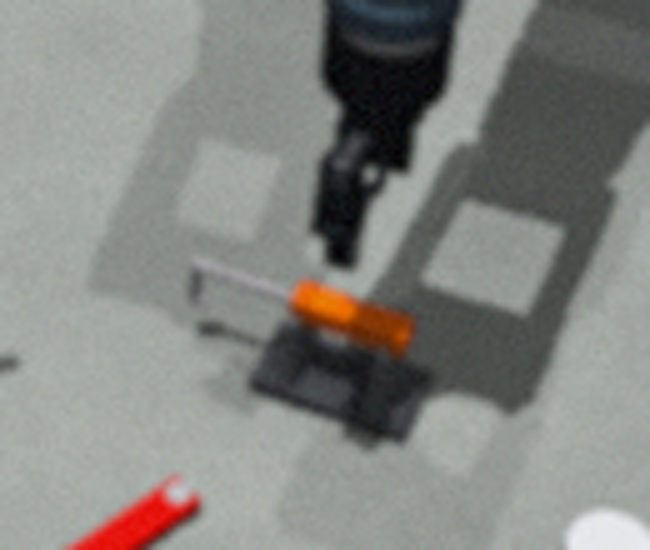

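View pics/top3.png

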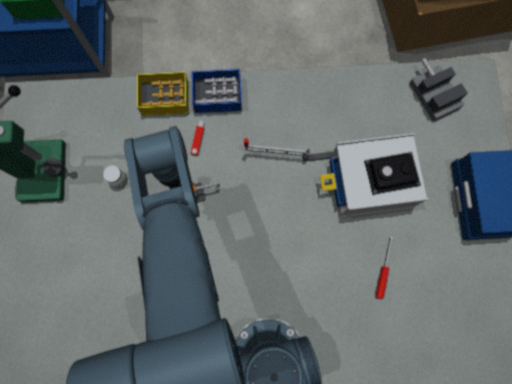

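```bash
python3 - <<'E'
from h import *
# rod end top view c2 (548,148)/8 ; scene c4 (108,100)/8, at rod mid height z=.072
t=rayM("top",[[150+548/8-.5,165+148/8-.5]],.072)[0];s=rayM("scene",[[255+110/8-.5,210+98/8-.5]],.072)[0];print(t,s)
for e in (t,s):
    d=e[:2]-np.array([.5143,.233]);print(np.hypot(*d),np.degrees(np.arctan2(d[1],d[0])))
E
```

```text
[0.5326 0.1231 0.072 ] [0.5359 0.124  0.072 ]
0.11145497896749765 -80.56253445686933
0.11113123452119356 -78.76610683845341
```

```bash
python3 -m creep '1 2.5 0 0.13 0.001 0 0; 1 2.5 0 0.13 0 0 0; 1 2.5 0 0.13 0 0 0; 1 2.3 0 0.13 0 0 0; 1 0.4 0 0 0 0 0;0.6 0 0 0 0 0 0'; python3 plan.py 0.5143 0.233 0.0505 10.7 1
python3 - <<'E'
from bench import ctrl
import cv2,numpy as np
for n in ("scene",):
    p,d=ctrl.camera(n)
    s=p[170:280,230:360]
    cv2.imwrite(f"pics/{n}4c.png",cv2.resize(s,None,fx=5,fy=5,interpolation=cv2.INTER_CUBIC))
E
```

```text
time_s: 8.95
eef_pos: [0.5272, 0.2242, 0.054]
eef_rot: [0.549, 0.458, 0.536, -0.45]
wrist_force: [-0.9, -0.5, 1.1]
opening: 0.813
t 8.95 pos [0.5272 0.2242 0.054 ] force [-0.93 -0.5   1.09] op 0.813 rotvec [-0.01   0.006 -0.021]
0.32 -1.12 -1.10 -0.010 0.006 -0.021
```

View pics/scene4c.png

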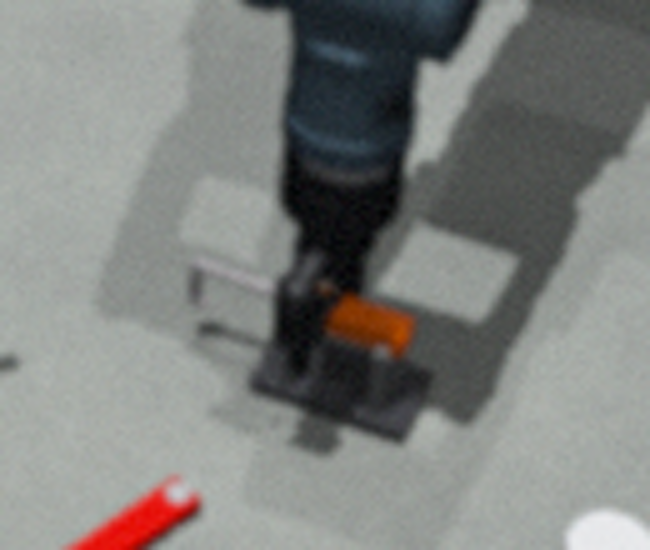

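```bash
python3 -m creep '0.8 0.2 -0.6 -0.6 -0.005 0.003 -0.01; 0.8 0.1 -0.5 -0.5 -0.005 0.003 -0.01; 0.8 0 0 0 0 0 0'; python3 plan.py 0.5143 0.233 0.0510 10.7 1
```

```text
time_s: 9.38
eef_pos: [0.5151, 0.2342, 0.0531]
eef_rot: [0.546, 0.452, 0.544, -0.45]
wrist_force: [1.0, 0.3, 0.4]
opening: 0.8
t 9.38 pos [0.5151 0.2342 0.0531] force [0.99 0.3  0.44] op 0.8 rotvec [ 0.001 -0.    -0.004]
0.21 -0.10 0.10 0.001 -0.000 -0.004
```

```bash
python3 -m creep '0.6 0.2 -0.1 0.1 0 0 -0.004; 0.45 0 0 0 0 0 0; 0.35 0 0 0 0 0 0'; python3 plan.py 0.5143 0.233 0.0510 10.7 1;  python3 -m creep '0 0 0 0 0 0 0; 0 0 0 0 0 0 0; 0 0 0 0 0 0 0; 0 0 0 0 0 0 0'; python3 plan.py 0.5143 0.233 0.0510 10.7 1
```

```text
time_s: 9.75
eef_pos: [0.5145, 0.2332, 0.0514]
eef_rot: [0.545, 0.451, 0.545, -0.451]
wrist_force: [0.5, -0.3, 0.2]
opening: 0.35
t 9.75 pos [0.5145 0.2332 0.0514] force [ 0.49 -0.33  0.25] op 0.35 rotvec [ 0.001 -0.    -0.001]
0.04 -0.02 0.02 0.001 -0.000 -0.001
time_s: 10.25
eef_pos: [0.5147, 0.2332, 0.0516]
eef_rot: [0.545, 0.451, 0.545, -0.451]
wrist_force: [0.1, -0.7, 0.6]
opening: 0.245
t 10.25 pos [0.5147 0.2332 0.0516] force [ 0.08 -0.69  0.64] op 0.245 rotvec [ 0.001 -0.    -0.001]
0.06 -0.04 0.01 0.001 -0.000 -0.001
```

```bash
python3 -m creep '0 -1 0 0 0 0 0; 0 -1.5 0 0 0 0 0; 0 -2 0 0 0 0 0; 0 -2 0 0 0 0 0; 0 -2 0 0 0 0 0;0 0 0 0 0 0 0'; python3 plan.py 0.5117 -0.1136 0.13 4.2 8
python3 - <<'E'
from bench import ctrl
import cv2,numpy as np
for n in ("scene",):
    p,d=ctrl.camera(n)
    np.savez(f"pics/{n}5.npz",p=p,d=d)
    s=p[150:260,230:360]
    cv2.imwrite(f"pics/{n}5c.png",cv2.resize(s,None,fx=5,fy=5,interpolation=cv2.INTER_CUBIC))
E
```

```text
time_s: 11.0
eef_pos: [0.5149, 0.2332, 0.1432]
eef_rot: [0.545, 0.452, 0.544, -0.45]
wrist_force: [0.7, 0.6, -0.9]
opening: 0.245
t 11.0 pos [0.5149 0.2332 0.1432] force [ 0.69  0.63 -0.94] op 0.245 rotvec [ 0.115 -0.    -0.003]
0.16 -0.85 4.25 0.014 -0.000 -0.000
0.16 -0.79 4.26 0.014 -0.000 -0.000
0.16 -0.73 4.27 0.014 -0.000 -0.000
0.16 -0.67 4.28 0.014 -0.000 -0.000
0.16 -0.60 4.29 0.014 -0.000 -0.000
0.16 -0.54 4.30 0.014 -0.000 -0.000
0.17 -0.48 4.31 0.014 -0.000 -0.000
0.17 -0.42 4.31 0.014 -0.000 -0.000
```

View pics/scene5c.png

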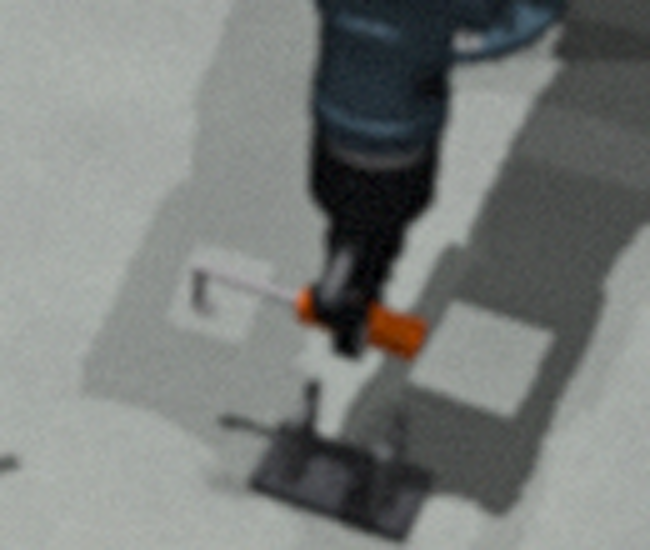

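The crop shows the hook held level in the fingers (handle 300-425, 290-355; tip at 205, 305) and clear of the empty rest. Now I'll carry it to the tray.

```bash
python3 -m creep '0 0.1 -0.8 4.2 0.014 0 0; 0 0.1 -0.8 4.3 0.014 0 0; 0 0.1 -0.7 4.3 0.014 0 0; 0 0.1 -0.7 4.3 0.014 0 0; 0 0.1 -0.6 4.3 0.014 0 0; 0 0.1 -0.5 4.3 0.014 0 0; 0 0.1 -0.5 4.2 0.014 0 0; 0 0.1 -0.3 3.0 0.014 0 0; 0 0 0 0 0 0 0'; python3 plan.py 0.5117 -0.1136 0.125 4.2 1
python3 - <<'E'
from bench import ctrl
import cv2,numpy as np
for n in ("scene","top"):
    p,d=ctrl.camera(n)
    np.savez(f"pics/{n}6.npz",p=p,d=d)
    s=p[120:220,140:260] if n=="scene" else p[130:230,250:370]
    cv2.imwrite(f"pics/{n}6c.png",cv2.resize(s,None,fx=6,fy=6,interpolation=cv2.INTER_CUBIC))
E
```

```text
time_s: 12.18
eef_pos: [0.5057, -0.1084, 0.1259]
eef_rot: [0.515, 0.479, 0.522, -0.483]
wrist_force: [-0.9, 1.2, -1.7]
opening: 0.246
t 12.18 pos [ 0.5057 -0.1084  0.1259] force [-0.89  1.15 -1.69] op 0.246 rotvec [ 0.001 -0.004  0.01 ]
0.08 0.56 0.56 0.001 -0.004 0.010
```

View pics/scene6c.png

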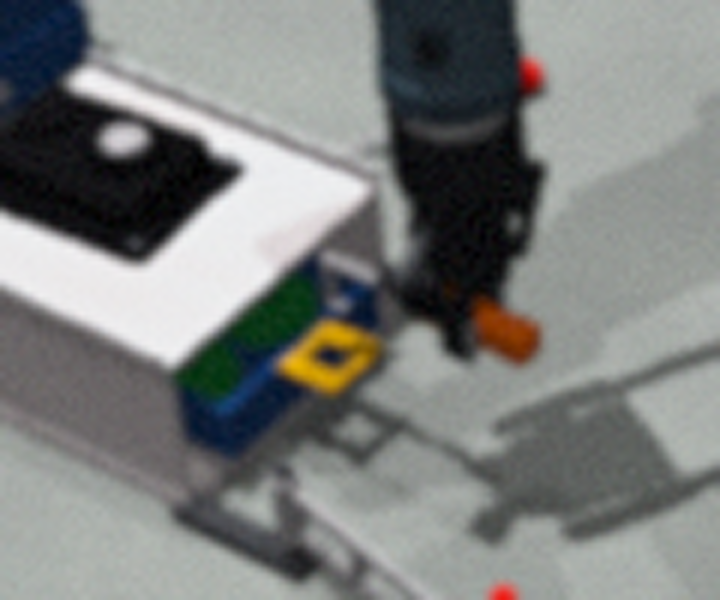

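View pics/top6c.png

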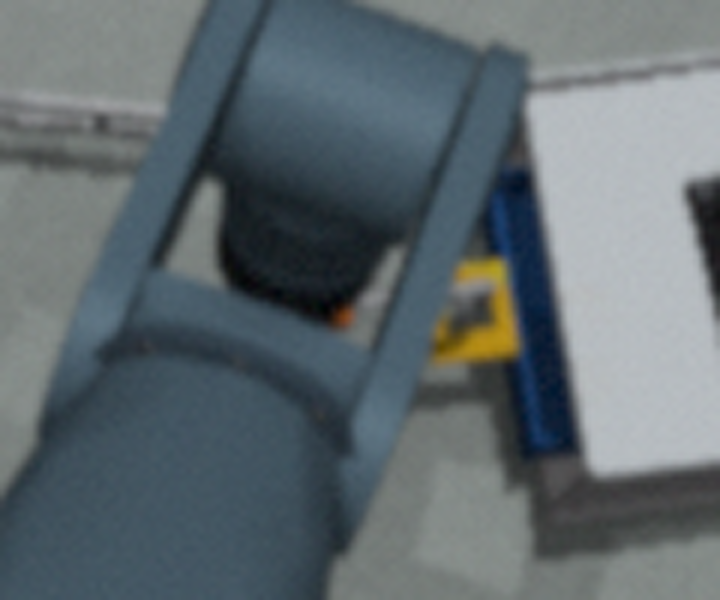

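```bash
python3 -m creep '0 0 0.5 0.5 0 -0.004 0.01; 0 0 0.1 0.1 0 0 0'; python3 plan.py 0.5117 -0.1136 0.125 4.2 1
cat > ov.py <<'E'
import sys
from h import *
from bench import ctrl
from scipy.spatial.transform import Rotation as R
i=sys.argv[1]
o=ctrl.get_obs();q=o["eef_rot"];M=R.from_quat([q[1],q[2],q[3],q[0]]).as_matrix();p=o["eef_pos"]
# hook frame: x = tool z, y = tool y, z = -tool x ; origin = grasp point
H=np.c_[M[:,2],M[:,1],-M[:,0]];H=np.c_[M[:,2],M[:,1],np.cross(M[:,2],M[:,1])]
c=p-M[:,0]*.0187
pts=np.array([[.04,0,0],[.11,0,0],[.11,0,-.035],[.102,0,-.035]])
W=c+pts@H.T
print("hook origin",c.round(4),"tip",(c+np.array([.106,0,-.035])@H.T).round(4),"Hx",H[:,0].round(4),"F",np.round(o["wrist_force"],1))
e=np.array([.0732,-.9973]);f=np.array([.9973,.0732]);hole=np.array([.5195,-.2193])
if len(sys.argv)>3: hole=np.array([float(sys.argv[2]),float(sys.argv[3])])
hc=np.array([[a,b] for a,b in((-.013,-.01),(-.013,.01),(.013,.01),(.013,-.01))]);hw=np.c_[hole+hc[:,:1]*e+hc[:,1:]*f,np.full(4,.07)]
for n in ("scene","top"):
    pic,d=ctrl.camera(n);np.savez(f"pics/{n}{i}.npz",p=pic,d=d)
    b=(170,150,230,200) if n=="scene" else (300,155,360,205)
    k=6
    s=cv2.resize(pic[b[1]:b[3],b[0]:b[2]],None,fx=k,fy=k,interpolation=cv2.INTER_CUBIC);raw=s.copy()
    for X,col,cl in((W,(0,255,0),False),(hw,(255,0,255),True)):
        uv=((proj(n,X)+.5-[b[0],b[1]])*k).astype(np.int32);cv2.polylines(s,[uv],cl,col,1)
    cv2.imwrite(f"pics/{n}{i}ov.png",np.hstack([raw,s]))
E
python3 ov.py 7
```

```text
time_s: 12.52
eef_pos: [0.5122, -0.1101, 0.1253]
eef_rot: [0.519, 0.48, 0.52, -0.48]
wrist_force: [0.5, 0.2, -2.3]
opening: 0.25
t 12.53 pos [ 0.5122 -0.1101  0.1253] force [ 0.47  0.2  -2.29] op 0.25 rotvec [ 0.006 -0.001  0.001]
0.03 -0.08 0.35 0.006 -0.001 0.001
hook origin [ 0.5122 -0.1101  0.144 ] tip [ 0.5206 -0.2157  0.1089] Hx [ 0.079  -0.9969 -0.0012] F [ 0.5  0.2 -2.3]
```

View pics/scene7ov.png

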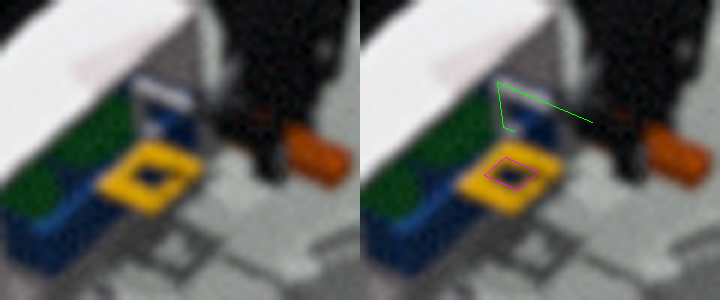

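View pics/top7ov.png

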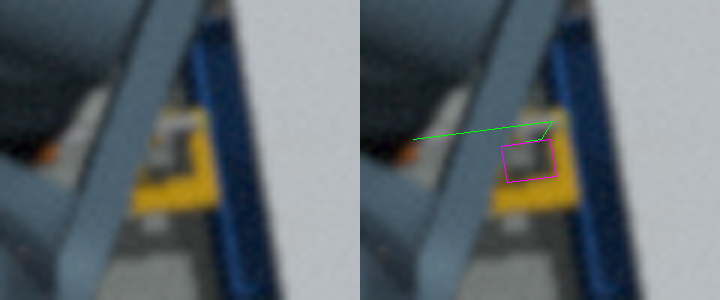

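The overlay matches the picture within about one pixel, both for the rod end (scene crop 135, 80) and the hole (scene 153, 175; top 168, 160). I'll descend in small steps and correct any drift.

```bash
cat > tip.py <<'E'
import numpy as np,sys
from bench import ctrl
from scipy.spatial.transform import Rotation as R
o=ctrl.get_obs();q=o["eef_rot"];M=R.from_quat([q[1],q[2],q[3],q[0]]).as_matrix();p=o["eef_pos"]
tip=p-M[:,0]*.0187+M[:,2]*.106+M[:,0]*.035
hole=np.array([float(sys.argv[1]),float(sys.argv[2]),tip[2]]) if len(sys.argv)>2 else np.array([.5195,-.2193,tip[2]])
d=(hole-tip)@M*100
e=np.array([.0732,-.9973,0])
print("t",round(o["time_s"],2),"tip",tip.round(4),"to hole tool y,z cm",d[1:].round(2),"shelf-x pull force",round(float(np.dot(o["wrist_force"],e)),2),"F",np.round(o["wrist_force"],2),"tcp",p.round(4),"zang",np.degrees(np.arctan2(M[1,1],M[0,1])).round(2),"tilt",M[2].round(3))
E
python3 -m creep '0 0.8 -0.1 0.35 0 0 0; 0 0.8 0 0 0 0 0; 0 0.8 0 0 0 0 0; 0 0 0 0 0 0 0'; python3 tip.py
```

```text
time_s: 13.12
eef_pos: [0.5108, -0.1129, 0.0991]
eef_rot: [0.519, 0.48, 0.521, -0.48]
wrist_force: [-0.6, -0.7, -1.4]
opening: 0.246
t 13.12 tip [ 0.5192 -0.2186  0.0826] to hole tool y,z cm [0.02 0.08] shelf-x pull force 0.61 F [-0.56 -0.66 -1.36] tcp [ 0.5108 -0.1129  0.0991] zang 4.58 tilt [-1.    -0.002 -0.002]
```

```bash
python3 -m creep '0 0 0 0.08 0 0 0'; python3 ov.py 8
```

```text
time_s: 13.25
eef_pos: [0.5109, -0.1138, 0.099]
eef_rot: [0.519, 0.48, 0.521, -0.48]
wrist_force: [-1.2, -1.2, -1.2]
opening: 0.249
hook origin [ 0.5109 -0.1138  0.1177] tip [ 0.5193 -0.2194  0.0825] Hx [ 0.0799 -0.9968 -0.0021] F [-1.2 -1.2 -1.2]
```

View pics/scene8ov.png

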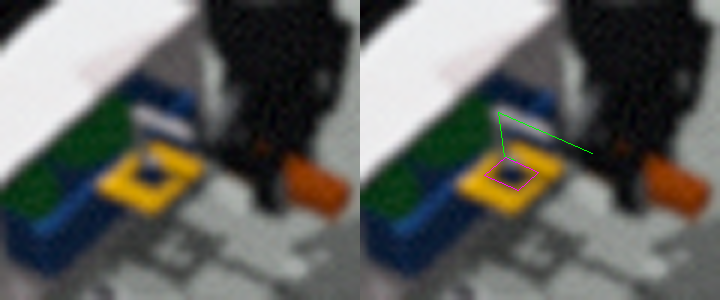

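View pics/top8ov.png

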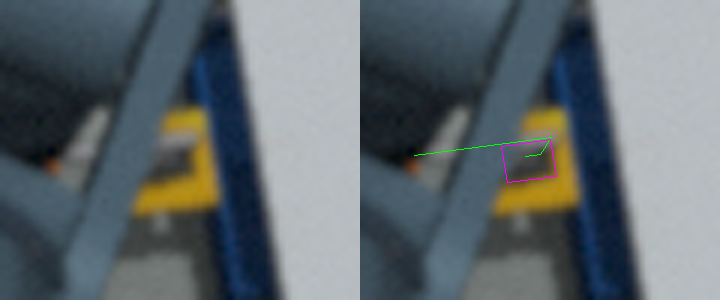

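```bash
python3 -m creep '0 0.5 0 0 0 0 0; 0 0.5 0 0 0 0 0; 0 0.4 0 0 0 0 0'; python3 tip.py
```

```text
time_s: 13.72
eef_pos: [0.5115, -0.1141, 0.085]
eef_rot: [0.519, 0.48, 0.52, -0.479]
wrist_force: [0.6, 0.3, -1.7]
opening: 0.251
t 13.72 tip [ 0.5199 -0.2197  0.0686] to hole tool y,z cm [-0.04 -0.05] shelf-x pull force -0.25 F [ 0.59  0.3  -1.71] tcp [ 0.5115 -0.1141  0.085 ] zang 4.57 tilt [-1.    -0.    -0.001]
```

```bash
python3 -m creep '0 0.5 0 0 0 0 0; 0 0.5 0 -0.05 0 0 0; 0 0.5 0 0 0 0 0; 0 0.3 0 0 0 0 0'; python3 tip.py; python3 ov.py 9
```

```text
time_s: 14.22
eef_pos: [0.5111, -0.1134, 0.0654]
eef_rot: [0.519, 0.48, 0.52, -0.48]
wrist_force: [0.3, -0.3, -1.2]
opening: 0.246
t 14.22 tip [ 0.5196 -0.219   0.0489] to hole tool y,z cm [-0.01  0.03] shelf-x pull force 0.37 F [ 0.31 -0.34 -1.19] tcp [ 0.5111 -0.1134  0.0654] zang 4.57 tilt [-1.    -0.001 -0.002]
hook origin [ 0.5112 -0.1134  0.0841] tip [ 0.5196 -0.219   0.0489] Hx [ 0.0797 -0.9968 -0.0015] F [ 0.3 -0.3 -1.2]
```

View pics/scene9ov.png

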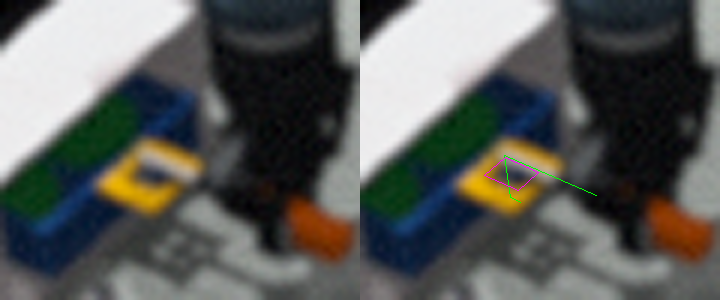

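```bash
python3 -m creep '0 0 0 -0.5 0 0 0; 0 0 0 -0.5 0 0 0; 0 0 0 -0.4 0 0 0; 0 0 0 -0.4 0 0 0'; python3 tip.py;
```

```text
time_s: 14.82
eef_pos: [0.5099, -0.0952, 0.0659]
eef_rot: [0.519, 0.48, 0.52, -0.48]
wrist_force: [-0.1, -3.4, -3.6]
opening: 0.252
t 14.82 tip [ 0.5183 -0.2008  0.0496] to hole tool y,z cm [-0.03  1.85] shelf-x pull force 3.38 F [-0.11 -3.4  -3.55] tcp [ 0.5099 -0.0952  0.0659] zang 4.56 tilt [-1. -0.  0.]
```

```bash
python3 -m creep '0 0 0 -0.7 0 0 0; 0 0 0 -0.7 0 0 0; 0 0 0 -0.7 0 0 0; 0 0 0 -0.7 0 0 0'; python3 tip.py;
```

```text
time_s: 15.32
eef_pos: [0.5077, -0.0659, 0.0659]
eef_rot: [0.52, 0.48, 0.519, -0.48]
wrist_force: [0.2, -3.1, -3.0]
opening: 0.249
t 15.32 tip [ 0.5161 -0.1716  0.0497] to hole tool y,z cm [-0.04  4.78] shelf-x pull force 3.12 F [ 0.2  -3.11 -2.95] tcp [ 0.5077 -0.0659  0.0659] zang 4.55 tilt [-1.     0.     0.001]
```

```bash
python3 -m creep '0 0 0 -0.7 0 0 0; 0 0 0 -0.7 0 0 0; 0 0 0 -0.7 0 0 0; 0 0 0 -0.5 0 0 0'; python3 tip.py; python3 ov.py 10
```

```text
time_s: 15.82
eef_pos: [0.5055, -0.0379, 0.066]
eef_rot: [0.52, 0.479, 0.519, -0.48]
wrist_force: [-0.5, -3.1, -1.7]
opening: 0.246
t 15.82 tip [ 0.514  -0.1436  0.0499] to hole tool y,z cm [-0.06  7.59] shelf-x pull force 3.09 F [-0.52 -3.14 -1.74] tcp [ 0.5055 -0.0379  0.066 ] zang 4.59 tilt [-1.     0.     0.001]
hook origin [ 0.5055 -0.0379  0.0847] tip [ 0.514  -0.1436  0.0499] Hx [ 0.08   -0.9968  0.0011] F [-0.5 -3.1 -1.7]
```

View pics/scene10ov.png

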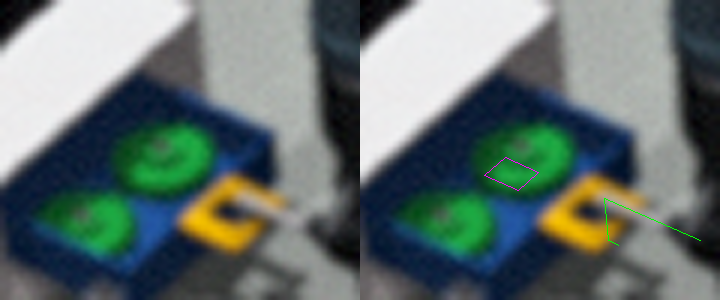

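The tray has come out with the hook, both gears in it and clear of the rod. From here I'll feel for the stop in small steps.

```bash
python3 -m creep '0 0 0 -0.25 0 0 0; 0 0 0 -0.25 0 0 0; 0 0 0 -0.2 0 0 0'; python3 tip.py
```

```text
time_s: 16.3
eef_pos: [0.505, -0.0307, 0.0661]
eef_rot: [0.52, 0.48, 0.519, -0.48]
wrist_force: [0.8, -2.3, -2.3]
opening: 0.247
t 16.3 tip [ 0.5135 -0.1363  0.0499] to hole tool y,z cm [-0.07  8.32] shelf-x pull force 2.4 F [ 0.78 -2.35 -2.31] tcp [ 0.505  -0.0307  0.0661] zang 4.58 tilt [-1.     0.     0.001]
```

```bash
python3 -m creep '0 0 0 -0.2 0 0 0; 0 0 0 -0.2 0 0 0'; python3 tip.py
```

```text
time_s: 16.55
eef_pos: [0.5047, -0.0266, 0.0661]
eef_rot: [0.52, 0.48, 0.519, -0.48]
wrist_force: [0.1, -4.2, -1.6]
opening: 0.243
t 16.55 tip [ 0.5132 -0.1323  0.0499] to hole tool y,z cm [-0.06  8.73] shelf-x pull force 4.15 F [ 0.14 -4.15 -1.64] tcp [ 0.5047 -0.0266  0.0661] zang 4.57 tilt [-1.     0.     0.001]
```

```bash
python3 -m creep '0 0 0 -0.2 0 0 0; 0 0 0 -0.2 0 0 0'; python3 tip.py
```

```text
time_s: 16.8
eef_pos: [0.5044, -0.0224, 0.066]
eef_rot: [0.52, 0.48, 0.519, -0.48]
wrist_force: [0.3, -2.2, -1.8]
opening: 0.247
t 16.8 tip [ 0.5129 -0.128   0.0499] to hole tool y,z cm [-0.07  9.15] shelf-x pull force 2.2 F [ 0.3  -2.18 -1.76] tcp [ 0.5044 -0.0224  0.066 ] zang 4.57 tilt [-1.     0.001  0.001]
```

```bash
python3 -m creep '0 0 0 -0.2 0 0 0; 0 0 0 -0.2 0 0 0'; python3 tip.py
```

```text
time_s: 17.05
eef_pos: [0.5041, -0.0181, 0.0661]
eef_rot: [0.52, 0.48, 0.519, -0.48]
wrist_force: [0.2, -2.8, -2.0]
opening: 0.248
t 17.05 tip [ 0.5126 -0.1238  0.0499] to hole tool y,z cm [-0.07  9.58] shelf-x pull force 2.8 F [ 0.16 -2.8  -2.03] tcp [ 0.5041 -0.0181  0.0661] zang 4.57 tilt [-1.     0.001  0.001]
```

```bash
python3 -m creep '0 0 0 -0.2 0 0 0; 0 0 0 -0.2 0 0 0'; python3 tip.py
```

```text
time_s: 17.3
eef_pos: [0.5038, -0.0138, 0.0661]
eef_rot: [0.52, 0.48, 0.519, -0.48]
wrist_force: [1.0, -2.4, -2.8]
opening: 0.248
t 17.3 tip [ 0.5123 -0.1195  0.0499] to hole tool y,z cm [-0.07 10.01] shelf-x pull force 2.44 F [ 1.   -2.37 -2.83] tcp [ 0.5038 -0.0138  0.0661] zang 4.57 tilt [-1.     0.001  0.001]
```

```bash
python3 -m creep '0 0 0 -0.2 0 0 0'; python3 tip.py
```

```text
time_s: 17.42
eef_pos: [0.5036, -0.0116, 0.0661]
eef_rot: [0.52, 0.48, 0.519, -0.48]
wrist_force: [1.2, -3.0, -3.2]
opening: 0.246
t 17.43 tip [ 0.5121 -0.1173  0.0499] to hole tool y,z cm [-0.07 10.22] shelf-x pull force 3.05 F [ 1.19 -2.97 -3.2 ] tcp [ 0.5036 -0.0116  0.0661] zang 4.57 tilt [-1.     0.001  0.001]
```

```bash
python3 -m creep '0 0 0 -0.1 0 0 0; 0 0 0 -0.1 0 0 0'; python3 tip.py
```

```text
time_s: 17.68
eef_pos: [0.5036, -0.0106, 0.0661]
eef_rot: [0.521, 0.479, 0.519, -0.48]
wrist_force: [0.1, -9.2, -4.1]
opening: 0.243
t 17.68 tip [ 0.5121 -0.1164  0.0501] to hole tool y,z cm [-0.09 10.32] shelf-x pull force 9.21 F [ 0.12 -9.23 -4.12] tcp [ 0.5036 -0.0106  0.0661] zang 4.6 tilt [-1.     0.001  0.003]
```

The force jumped to 9.2 N within 1 mm, so the tray is on its stop. I'll ease up to 12 N.

```bash
python3 -m creep '0 0 0 -0.06 0 0 0'; python3 tip.py
```

```text
time_s: 17.8
eef_pos: [0.5036, -0.0108, 0.066]
eef_rot: [0.521, 0.479, 0.518, -0.48]
wrist_force: [0.3, -5.6, -3.6]
opening: 0.247
t 17.8 tip [ 0.5121 -0.1165  0.0502] to hole tool y,z cm [-0.09 10.31] shelf-x pull force 5.6 F [ 0.32 -5.59 -3.57] tcp [ 0.5036 -0.0108  0.066 ] zang 4.6 tilt [-1.     0.001  0.005]
```

```bash
python3 -m creep '0 0 0 -0.12 0 0 0'; python3 tip.py
```

```text
time_s: 17.92
eef_pos: [0.5036, -0.0107, 0.066]
eef_rot: [0.521, 0.478, 0.518, -0.481]
wrist_force: [0.2, -9.8, -3.9]
opening: 0.244
t 17.93 tip [ 0.5121 -0.1164  0.0503] to hole tool y,z cm [-0.09 10.31] shelf-x pull force 9.76 F [ 0.24 -9.77 -3.89] tcp [ 0.5036 -0.0107  0.066 ] zang 4.6 tilt [-1.     0.001  0.006]
```

```bash
python3 -m creep '0 0 0 -0.15 0 0 0'; python3 tip.py
```

```text
time_s: 18.05
eef_pos: [0.5035, -0.0106, 0.0658]
eef_rot: [0.522, 0.478, 0.517, -0.481]
wrist_force: [0.7, -10.3, -5.4]
opening: 0.246
t 18.05 tip [ 0.5121 -0.1164  0.0505] to hole tool y,z cm [-0.08 10.31] shelf-x pull force 10.3 F [  0.71 -10.28  -5.4 ] tcp [ 0.5035 -0.0106  0.0658] zang 4.6 tilt [-1.     0.001  0.009]
```

```bash
python3 -m creep '0 0 0 -0.17 0 0.002 0; 0 0 0 -0.17 0 0.002 0'; python3 tip.py
```

```text
time_s: 18.3
eef_pos: [0.5036, -0.0106, 0.0656]
eef_rot: [0.522, 0.477, 0.517, -0.482]
wrist_force: [0.7, -11.0, -4.8]
opening: 0.248
t 18.3 tip [ 0.5121 -0.1164  0.0504] to hole tool y,z cm [-0.09 10.32] shelf-x pull force 11.0 F [  0.73 -10.98  -4.85] tcp [ 0.5036 -0.0106  0.0656] zang 4.6 tilt [-1.    0.    0.01]
```

```bash
python3 -m creep '0 0 0 -0.19 0 0.004 0; 0 0 0 -0.19 0 0.004 0'; python3 tip.py
```

```text
time_s: 18.55
eef_pos: [0.5036, -0.0105, 0.0655]
eef_rot: [0.522, 0.478, 0.517, -0.481]
wrist_force: [0.5, -11.5, -4.3]
opening: 0.247
t 18.55 tip [ 0.5121 -0.1163  0.0501] to hole tool y,z cm [-0.09 10.33] shelf-x pull force 11.48 F [  0.55 -11.47  -4.27] tcp [ 0.5036 -0.0105  0.0655] zang 4.59 tilt [-1.     0.     0.008]
```

```bash
python3 -m creep '0 0 0 -0.2 0 0.004 0; 0 0 0 -0.2 0 0.004 0; 0 0 0 -0.2 0 0.004 0'; python3 tip.py
```

```text
time_s: 18.92
eef_pos: [0.5038, -0.0105, 0.0657]
eef_rot: [0.521, 0.479, 0.518, -0.481]
wrist_force: [-0.1, -11.8, -3.5]
opening: 0.247
t 18.93 tip [ 0.5122 -0.1162  0.05  ] to hole tool y,z cm [-0.1  10.33] shelf-x pull force 11.72 F [ -0.13 -11.76  -3.46] tcp [ 0.5038 -0.0105  0.0657] zang 4.56 tilt [-1.     0.001  0.005]
```

```bash
python3 -m creep '0 0 0 -0.2 0 0.003 0; 0 0 0 -0.2 0 0.003 0; 0 0 0 -0.2 0 0.003 0; 0 0 0 -0.2 0 0.003 0; 0 0 0 -0.2 0 0.003 0'; python3 tip.py
```

```text
time_s: 19.55
eef_pos: [0.5039, -0.0105, 0.0658]
eef_rot: [0.521, 0.479, 0.518, -0.481]
wrist_force: [-0.2, -11.8, -4.1]
opening: 0.247
t 19.55 tip [ 0.5122 -0.1162  0.0501] to hole tool y,z cm [-0.08 10.33] shelf-x pull force 11.73 F [ -0.21 -11.78  -4.11] tcp [ 0.5039 -0.0105  0.0658] zang 4.5 tilt [-1.     0.     0.006]
```

```bash
cat > hold.py <<'E'
import sys,numpy as np
from bench import ctrl
e=np.array([.0732,-.9973,0])
for k in range(int(sys.argv[1])):
    o=ctrl.get_obs();print(round(o["time_s"],3),"pull",round(float(o["wrist_force"]@e),2),"Fz",round(o["wrist_force"][2],2),"y",round(o["eef_pos"][1],5))
    ctrl.camera("top")
E
python3 -m creep '0 0 0 -0.2 0 0.003 0'; python3 hold.py 4
```

```text
time_s: 19.68
eef_pos: [0.5039, -0.0104, 0.0658]
eef_rot: [0.521, 0.479, 0.518, -0.481]
wrist_force: [0.8, -12.1, -4.6]
opening: 0.246
19.675 pull 12.13 Fz -4.61 y -0.01043
19.725 pull 12.48 Fz -4.73 y -0.01047
19.775 pull 11.75 Fz -4.79 y -0.01048
19.825 pull 10.81 Fz -4.94 y -0.01046
```

```bash
python3 hold.py 12
```

```text
19.875 pull 12.21 Fz -4.92 y -0.01046
19.925 pull 11.52 Fz -3.81 y -0.01047
19.975 pull 11.7 Fz -4.3 y -0.01046
20.025 pull 12.63 Fz -4.94 y -0.01046
20.075 pull 12.42 Fz -4.3 y -0.01047
20.125 pull 12.24 Fz -3.68 y -0.01047
20.175 pull 12.18 Fz -4.7 y -0.01047
20.225 pull 11.96 Fz -3.67 y -0.01048
20.275 pull 11.97 Fz -4.5 y -0.01047
20.325 pull 12.08 Fz -4.86 y -0.01047
20.375 pull 12.83 Fz -5.18 y -0.01048
20.425 pull 11.7 Fz -4.0 y -0.01048
```

The pull held at 12 ± 0.7 N for 0.75 s. Now I'll unhook, moving the tip inward to the middle of the hole.

```bash
python3 -m creep '0 0 0 0.2 0 0 0; 0 0 0 0.3 0 0 0; 0 0 0 0.3 0 0 0'; python3 tip.py; python3 -m creep '0 0 0 0.3 0 -0.003 0'; python3 tip.py
```

```text
time_s: 20.85
eef_pos: [0.504, -0.0178, 0.0657]
eef_rot: [0.52, 0.479, 0.518, -0.481]
wrist_force: [-0.9, -0.9, -1.1]
opening: 0.247
t 20.85 tip [ 0.5123 -0.1235  0.0498] to hole tool y,z cm [-0.03  9.61] shelf-x pull force 0.84 F [-0.92 -0.91 -1.07] tcp [ 0.504  -0.0178  0.0657] zang 4.47 tilt [-1.    -0.001  0.004]
time_s: 20.98
eef_pos: [0.5043, -0.0207, 0.0657]
eef_rot: [0.521, 0.478, 0.517, -0.482]
wrist_force: [-0.3, -1.2, -1.7]
opening: 0.246
t 20.98 tip [ 0.5125 -0.1265  0.0501] to hole tool y,z cm [-0.03  9.3 ] shelf-x pull force 1.14 F [-0.31 -1.16 -1.72] tcp [ 0.5043 -0.0207  0.0657] zang 4.47 tilt [-1.    -0.001  0.007]
```

```bash
python3 -m creep '0 0 0 0.2 0 0.003 0;0 0 0 0.17 0 0.003 0'; python3 tip.py; sed -i 's/b=(170,150,230,200) if n=="scene" else (300,155,360,205)/b=(190,155,250,205) if n=="scene" else (270,155,330,205)/' ov.py; python3 ov.py 11 .5131 -.1300
```

```text
time_s: 21.22
eef_pos: [0.5046, -0.0245, 0.0657]
eef_rot: [0.519, 0.48, 0.519, -0.48]
wrist_force: [-0.2, -0.5, -1.6]
opening: 0.242
t 21.23 tip [ 0.5128 -0.1302  0.0495] to hole tool y,z cm [-0.03  8.94] shelf-x pull force 0.5 F [-0.25 -0.52 -1.63] tcp [ 0.5046 -0.0245  0.0657] zang 4.48 tilt [-1.    -0.001  0.001]
hook origin [ 0.5046 -0.0245  0.0844] tip [ 0.5128 -0.1302  0.0495] Hx [ 0.0782 -0.9969  0.0005] F [-0.2 -0.5 -1.6]
```

View pics/scene11ov.png

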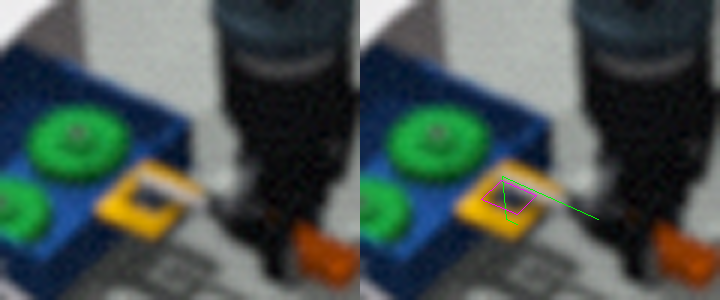

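View pics/top11ov.png

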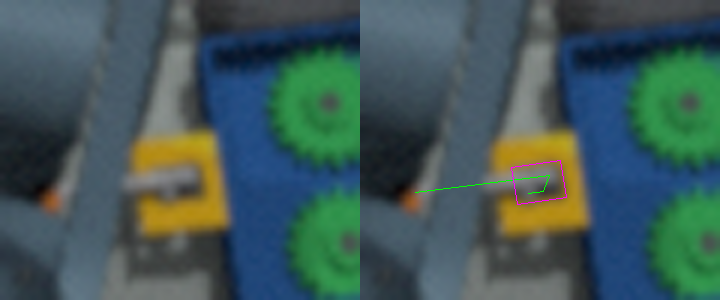

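Both overlays put the tip in the middle of the hole: scene hole at about (150, 195), top at about (180, 183). The force is near zero. I'll lift gently.

```bash
python3 -m creep '0 -0.4 0 0 0 0 0; 0 -0.4 0 0 0 0 0'; python3 tip.py .5131 -.1300;  python3 -m creep '0 -0.4 0 0 0 0 0'; python3 tip.py .5131 -.1300
```

```text
time_s: 21.58
eef_pos: [0.5043, -0.0245, 0.0739]
eef_rot: [0.519, 0.48, 0.519, -0.481]
wrist_force: [-0.9, -0.8, -1.3]
opening: 0.246
t 21.57 tip [ 0.5125 -0.1302  0.0576] to hole tool y,z cm [ 0.06 -0.01] shelf-x pull force 0.72 F [-0.85 -0.78 -1.3 ] tcp [ 0.5043 -0.0245  0.0739] zang 4.46 tilt [-1.    -0.001  0.   ]
time_s: 21.7
eef_pos: [0.5044, -0.0245, 0.0783]
eef_rot: [0.519, 0.48, 0.519, -0.481]
wrist_force: [0.3, -0.0, -0.9]
opening: 0.252
t 21.7 tip [ 0.5126 -0.1301  0.062 ] to hole tool y,z cm [ 0.05 -0.01] shelf-x pull force 0.04 F [ 0.28 -0.02 -0.86] tcp [ 0.5044 -0.0245  0.0783] zang 4.46 tilt [-1.    -0.001  0.   ]
```

```bash
python3 -m creep '0 -0.3 0.05 0 0 0 0'; python3 tip.py .5131 -.1300;  python3 -m creep '0 -0.4 0 0 0 0 0; 0 -0.4 0 0 0 0 0'; python3 tip.py .5131 -.1300
```

```text
time_s: 21.82
eef_pos: [0.5051, -0.0244, 0.0817]
eef_rot: [0.519, 0.48, 0.519, -0.48]
wrist_force: [-0.2, -0.6, -1.8]
opening: 0.25
t 21.82 tip [ 0.5133 -0.1301  0.0655] to hole tool y,z cm [-0.02 -0.01] shelf-x pull force 0.59 F [-0.17 -0.61 -1.79] tcp [ 0.5051 -0.0244  0.0817] zang 4.47 tilt [-1.    -0.001  0.001]
time_s: 22.08
eef_pos: [0.5051, -0.0244, 0.0904]
eef_rot: [0.519, 0.48, 0.519, -0.48]
wrist_force: [-0.3, -0.1, -0.7]
opening: 0.248
t 22.07 tip [ 0.5134 -0.1301  0.0741] to hole tool y,z cm [-0.03 -0.01] shelf-x pull force 0.09 F [-0.26 -0.11 -0.74] tcp [ 0.5051 -0.0244  0.0904] zang 4.47 tilt [-1.    -0.001  0.001]
```

Foot is out with no load on it. Rising further, then back to the rest.

```bash
python3 -m creep '0 -1 0 0 0 0 0; 0 -2 0 0 0 0 0; 0 -2 0 0 0 0 0; 0 -0.5 0 0 0 0 0'; python3 plan.py 0.5147 0.2332 0.143 10.7 7
```

```text
time_s: 22.58
eef_pos: [0.5051, -0.0243, 0.1484]
eef_rot: [0.519, 0.48, 0.519, -0.48]
wrist_force: [0.6, -0.6, -1.5]
opening: 0.248
t 22.57 pos [ 0.5051 -0.0243  0.1484] force [ 0.58 -0.55 -1.52] op 0.248 rotvec [-0.109  0.001  0.001]
0.08 0.42 -3.66 -0.016 0.000 0.000
0.08 0.48 -3.65 -0.016 0.000 0.000
0.08 0.54 -3.64 -0.016 0.000 0.000
0.08 0.59 -3.63 -0.016 0.000 0.000
0.08 0.65 -3.62 -0.016 0.000 0.000
0.08 0.71 -3.61 -0.016 0.000 0.000
0.08 0.76 -3.60 -0.016 0.000 0.000
```

```bash
python3 -m creep '0 0.08 0.4 -3.6 -0.016 0 0; 0 0.08 0.5 -3.6 -0.016 0 0; 0 0.08 0.5 -3.6 -0.016 0 0; 0 0.08 0.6 -3.6 -0.016 0 0; 0 0.08 0.6 -3.6 -0.016 0 0; 0 0.08 0.7 -3.6 -0.016 0 0; 0 0.05 0.7 -3.0 -0.013 0 0; 0 0 0 0 0 0 0'; python3 plan.py 0.5147 0.2332 0.09 10.7 4
python3 - <<'E'
from bench import ctrl
import cv2,numpy as np
p,d=ctrl.camera("top");np.savez("pics/top12.npz",p=p,d=d);cv2.imwrite("pics/top12.png",p)
E
```

```text
time_s: 23.58
eef_pos: [0.5132, 0.2315, 0.1409]
eef_rot: [0.545, 0.45, 0.545, -0.452]
wrist_force: [0.1, -0.3, -0.4]
opening: 0.246
t 23.57 pos [0.5132 0.2315 0.1409] force [ 0.14 -0.25 -0.4 ] op 0.246 rotvec [0.001 0.001 0.002]
1.27 0.05 -0.04 0.000 0.000 0.001
1.27 0.05 -0.04 0.000 0.000 0.001
1.27 0.05 -0.04 0.000 0.000 0.001
1.27 0.05 -0.04 0.000 0.000 0.001
```

View pics/top12.png

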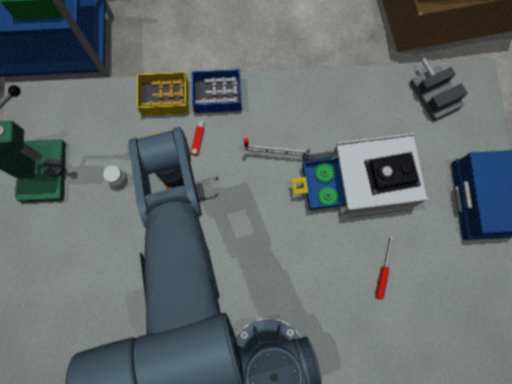

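The top view shows the tray out (305-345, 155-210) with both gears in it, and the gate still open (247, 142). Now I'll lower the hook into the forks.

```bash
python3 -m creep '0 1.3 0.05 -0.04 0 0 0; 0 1.3 0.05 -0.04 0 0 0; 0 1.3 0.05 -0.04 0 0 0; 0 1.2 0.05 -0.04 0 0 0'; python3 plan.py 0.5147 0.2332 0.0525 10.7 4
```

```text
time_s: 24.12
eef_pos: [0.5147, 0.2293, 0.086]
eef_rot: [0.544, 0.451, 0.544, -0.454]
wrist_force: [-1.0, -0.2, -2.0]
opening: 0.245
t 24.12 pos [0.5147 0.2293 0.086 ] force [-1.04 -0.23 -2.03] op 0.245 rotvec [-0.003  0.003  0.004]
0.84 0.02 -0.10 -0.001 0.001 0.001
0.84 0.02 -0.10 -0.001 0.001 0.001
0.84 0.02 -0.10 -0.001 0.001 0.001
0.84 0.02 -0.10 -0.001 0.001 0.001
```

```bash
python3 -m creep '0 0.3 0.08 -0.4 -0.003 0.003 0.004; 0 0.5 0 0 0 0 0; 0 0.5 0 0 0 0 0'; python3 plan.py 0.5147 0.2332 0.0525 10.7 4
```

```text
time_s: 24.5
eef_pos: [0.5144, 0.2333, 0.0712]
eef_rot: [0.544, 0.451, 0.545, -0.451]
wrist_force: [0.5, 0.4, -1.3]
opening: 0.246
t 24.5 pos [0.5144 0.2333 0.0712] force [ 0.52  0.37 -1.33] op 0.246 rotvec [-0.001 -0.001  0.001]
0.47 0.01 0.00 -0.000 -0.000 0.000
0.47 0.01 0.00 -0.000 -0.000 0.000
0.47 0.01 0.00 -0.000 -0.000 0.000
0.47 0.01 0.00 -0.000 -0.000 0.000
```

```bash
python3 -m creep '0 0.5 0.02 0 0 0 0; 0 0.5 0.02 0 0 0 0; 0 0.4 0 0 0 0 0'; python3 plan.py 0.5147 0.2332 0.0518 10.7 1; python3 -m creep '0 0.25 0 0 0 0 0; 0 0.15 0 0 0 0 0'; python3 plan.py 0.5147 0.2332 0.0516 10.7 1
```

```text
time_s: 24.88
eef_pos: [0.5153, 0.2336, 0.0568]
eef_rot: [0.544, 0.452, 0.544, -0.451]
wrist_force: [0.6, -0.8, -0.6]
opening: 0.246
t 24.88 pos [0.5153 0.2336 0.0568] force [ 0.64 -0.76 -0.61] op 0.246 rotvec [-0.    -0.001 -0.   ]
0.50 -0.06 0.03 -0.000 -0.001 -0.000
time_s: 25.12
eef_pos: [0.5152, 0.2336, 0.0524]
eef_rot: [0.544, 0.451, 0.544, -0.451]
wrist_force: [0.7, -0.4, -1.6]
opening: 0.245
t 25.12 pos [0.5152 0.2336 0.0524] force [ 0.7  -0.43 -1.62] op 0.245 rotvec [-0.    -0.001 -0.   ]
0.08 -0.06 0.03 -0.000 -0.001 -0.000
```

```bash
python3 -m creep '0 0.08 -0.05 0.03 0 0 0; 0 0.05 0 0 0 0 0'; python3 plan.py 0.5147 0.2332 0.0516 10.7 1; python3 hold.py 3
```

```text
time_s: 25.38
eef_pos: [0.5149, 0.2332, 0.0515]
eef_rot: [0.544, 0.451, 0.544, -0.451]
wrist_force: [-3.1, -0.5, 6.1]
opening: 0.25
t 25.38 pos [0.5149 0.2332 0.0515] force [-3.08 -0.45  6.13] op 0.25 rotvec [-0.    -0.001 -0.   ]
-0.01 -0.02 -0.00 -0.000 -0.001 -0.000
25.375 pull 0.23 Fz 6.13 y 0.23322
25.425 pull -0.07 Fz 2.94 y 0.23321
25.475 pull 0.31 Fz 4.94 y 0.23322
```

Seated: Fz went positive at the original grasp height. I'll open in stages.

```bash
python3 -m creep '0.3 0 0 0 0 0 0; 0.4 0 0 0 0 0 0; 0.6 0 0 0 0 0 0; 0.7 0 0 0 0 0 0'; python3 plan.py 0.5147 0.2332 0.0516 10.7 1; python3 -m creep '0.75 -1 0 0 0 0 0; 0.8 -1.5 0 0 0 0 0; 0.8 -2 0 0 0 0 0; 0.8 -3 0 0 0 0 0; 0.8 -3 0 0 0 0 0'
```

```text
time_s: 26.02
eef_pos: [0.5156, 0.2333, 0.0515]
eef_rot: [0.545, 0.452, 0.544, -0.451]
wrist_force: [0.6, 0.6, -0.4]
opening: 0.702
t 26.02 pos [0.5156 0.2333 0.0515] force [ 0.62  0.62 -0.39] op 0.702 rotvec [-0.    -0.001 -0.002]
-0.01 -0.09 -0.01 -0.000 -0.001 -0.002
time_s: 26.65
eef_pos: [0.5144, 0.233, 0.1612]
eef_rot: [0.544, 0.451, 0.545, -0.451]
wrist_force: [-0.1, 0.6, -0.3]
opening: 0.797
```

```bash
python3 -m creep '0.8 -3 0 0 0 0 0; 0.8 -2 -4 -4 0 0 0; 0.8 0 -4 -4 0 0 0; 0.8 0 -4 -5 0 0 0; 0.8 0 -4 -5 0 0 0; 0.8 0 -2 -4 0 0 0; 0.8 0 0 0 0 0 0'; python3 - <<'E'
from bench import ctrl
import cv2,numpy as np
for n in ("scene","top"):
    p,d=ctrl.camera(n); np.savez(f"pics/{n}13.npz",p=p,d=d); cv2.imwrite(f"pics/{n}13.png",p)
    if n=="top": a=cv2.resize(p[130:220,150:350],None,fx=4,fy=4,interpolation=cv2.INTER_CUBIC)
    else: a=cv2.resize(p[140:270,150:330],None,fx=4,fy=4,interpolation=cv2.INTER_CUBIC)
    cv2.imwrite(f"pics/{n}13c.png",a)
E
python3 - <<'E'
from fit import *
print("hook before",fitbox(0,(.08,.022,.02),.07,(5,120,70),(18,255,255),{"top":(160,170,230,215),"scene":(260,215,325,250)},[.515,.234,-1.37]))
print("hook after",fitbox(13,(.08,.022,.02),.07,(5,120,70),(18,255,255),{"top":(160,170,230,215),"scene":(260,215,325,250)},[.515,.234,-1.37]))
print("lip",fitbox(13,(.044,.050,.004),.068,(20,120,70),(35,255,255),{"top":(280,160,330,210),"scene":(195,165,240,210)},[.513,-.13,-1.5]))
print("lip at stop (rod partly in view)",fitbox(11,(.044,.050,.004),.068,(20,120,70),(35,255,255),{"top":(280,160,330,210),"scene":(195,165,240,210)},[.513,-.13,-1.5]))
E
```

```text
time_s: 27.52
eef_pos: [0.2984, 0.4193, 0.2261]
eef_rot: [0.546, 0.459, 0.541, -0.445]
wrist_force: [0.7, -1.0, -0.9]
opening: 0.798
hook before (array([ 0.5141,  0.2326, -1.3911]), [np.float64(0.8589951377633711), np.float64(0.7961750065496463)])
hook after (array([ 0.5146,  0.2331, -1.3834]), [np.float64(0.8521505376344086), np.float64(0.7940329756608218)])
lip (array([ 0.5132, -0.1294, -1.5085]), [np.float64(0.7547872340425532), np.float64(0.80802163136548)])
lip at stop (rod partly in view) (array([ 0.5124, -0.129 , -1.5064]), [np.float64(0.7197452229299363), np.float64(0.5257270693512305)])
```

View pics/scene13c.png

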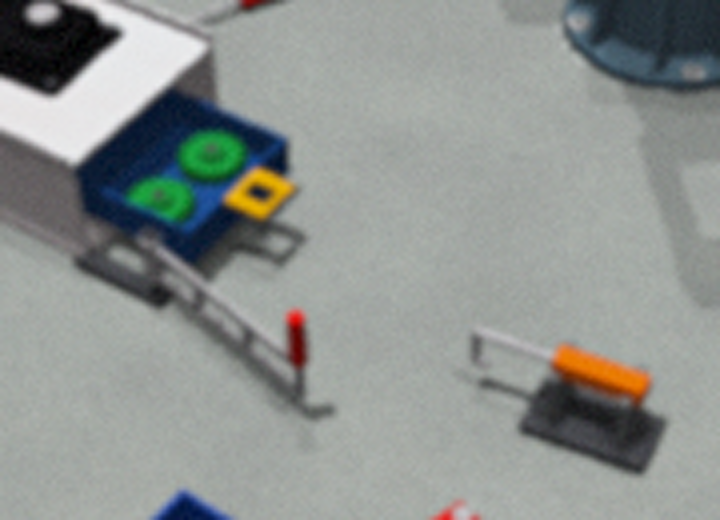

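View pics/top13c.png

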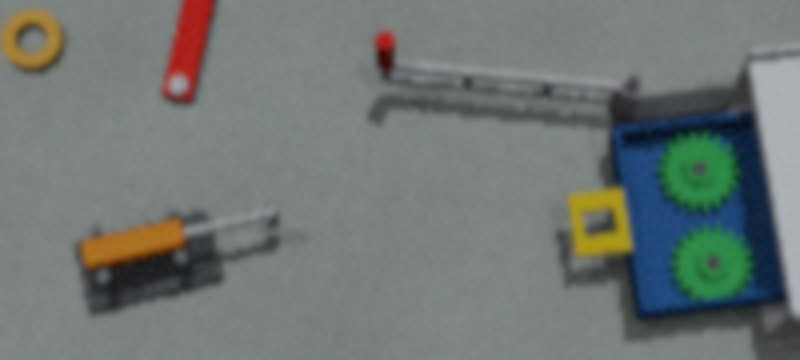

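The pictures show everything in place. The gate is open (pin at scene crop 297, 335) and the tray is out with both gears in it. The hook lies level on its rest (handle 555-650, 345-400). The lip sits at y = -0.1294, against -0.130 felt at the stop.

```bash
python3 - <<'E'
from bench import ctrl
print(ctrl.hand_in())
E
```

```text
the job is handed in; nothing more can be done
None
```

The job is done and handed in, with about 27.5 s on the robot's clock.

- **Gate:** It is swung to about 1.77 rad, past straight out, and stayed there.
- **Tray:** I drew it out with the hook until I felt its stop, about 89 mm out. I then held it at 12 N, with readings of 10.8 to 12.8 N over 0.75 s. The highest pull I read was 12.8 N. Force is not readable during a move, so brief peaks there would not show.
- **Before the final hold:** I worked the pull up through several short loads of about 6 to 12 N.
- **Unhooking:** The foot came out with no measurable load. Afterwards the lip sat within 1 mm of where I felt the stop, so the tray was not pushed back.
- **Hook:** It lies on its rest within about 1 mm and 0.5° of where it started.
- **Last pictures:** Both gears are in the tray. I saw nothing else moved, but I did not measure the other things.
- **What disagreed:**
  - The hinge position from the swing differed by about 8 mm from the one I worked out from the shelf. I put this down to the pin slipping in the fingers.
  - On the way down to the hook the arm drifted about 15 mm sideways without touching anything, and I corrected that before gripping.

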